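Clamp the cylinder and dip the bore gauge

ROBOT

A 6-joint arm with a two-finger parallel gripper is mounted at the origin on the work surface. World frame = base frame: x ahead of the robot, y to its left, z up, the work surface at z = 0. Lengths are in m, angles in degrees, forces in N, time in s.
With the tool pointing down it reaches from about 0.4 to 0.825 m from the base axis. Payload 7 kg.
Tool frame: the origin (TCP) lies at the very end of the fingers, on their centre line; the grasp point (between the pads) lies 19 mm behind it (ctrl.tcp_to_grasp is the distance from the TCP to the grasp point, in m); z points along the fingers, y is the direction in which the jaws open and shut (so a half turn about z gives the same grasp; the last joint's range is limited). The gripper opens to 88 mm and grips with 3 to 60 N. Pads are 19 mm wide; open, the fingers measure 130 mm over their backs; the gripper's body (78 mm by 193 mm) begins 47 mm behind the grasp point.
Start: joints at [-53.337, 20.546, 0.682, 0, -70.136, -16.507], TCP at [0.233, -0.634, 0.227] pointing down, gripper open.
Joint ranges: [-176.03, 176.03], [-82.01, 121.73], [-58.28, 71.71], [-173.87, 95.51], [-174.79, -0.11], [-173.66, 173.66]. Speed limits (degrees/s): [136.94, 136.94, 172.46, 180, 180, 180].

INTERFACE

Orientations are given as [roll, pitch, yaw] about the fixed x, y, z axes, in that order (R = Rz(yaw) Ry(pitch) Rx(roll)).
In Python, from plant import ctrl gives the robot as it stands.
- The arm moves only by the tool jog_arm, never from a script. Its argument "commands" is a list of rows, each an object of numbers: "x", "y", "z": the shift along the tool's x, y, z in cm; "roll": the turn about the tool's z in rad. In form: [{"x": .., "y": .., "z": .., "roll": ..}, ...]. A call has 1 to 12 rows; each row shifts and turns the commanded pose from where the row before left it, along the tool's axes as they then stand; what a row does not reach is not made up. A row lasts 1/10 s, in which the tool goes at most 50 mm and 8.59 degrees, less where a joint would pass 70% of its speed; a pose out of reach is approached as far as the arm can. A call is refused whole if a number of a shift passes 5 or a number of a turn 0.15, either way. A call with a gripper value outside its range is refused whole. "gripper" is the finger opening in cm, from 0 to 8.76, set as the call begins (left out, the last holds). The fingers move at their own pace and stop on an object; the grip force is fixed at half the most. Time passes only in rows, so rows that do not move let the fingers close. It gives the time, the measured TCP pose, the force and the opening at its end, in the units of the state.
- ctrl.get_obs(): the state, without advancing time (a new reading comes with each control period).
- ctrl.snapshot(name): name is "scene" or "top"; returns a dict with "image" (384x512x3 uint8, red, green, blue), "mtx" (3x3 intrinsics, pixels), "position" and "orientation" of the camera in the world. Camera axes: x right, y up, looking along -z (the intrinsics and any distortion apply to the point x, -y, -z); pixel columns grow to the right and rows downward; lengths in m; the calibration is good to about 2 mm. A picture is of the moment at which its call begins. There is no depth.
- ctrl.close_job(): hands the job in, once; it reports no verdict.
Trained networks look in the newest picture that a camera, given by its name, has taken for a name from the list of things; names that differ only in an ending like _2 or _b are one class to them, and where a whole thing is asked for, a point or a joint stands for the part that bears it (a point fixed in the world has none). Each returns a list of dicts, best first, with "confidence" (0 to 1); they miss things now and then, are a little off and sometimes report something else, mostly with a low value. They report only what shows in the picture. A call takes as long as a camera call.
- ctrl.search_frame(camera, query): "position" ([column, row] as shares, 0 to 1, of the picture: columns of its width, rows of its height, amid what is visible of it).
- ctrl.regions_of(camera, query): "mask" (384x512 bool, what is visible of it) and "position" ([column, row] as shares, 0 to 1, of the picture: columns of its width, rows of its height, amid what is visible of it).
The state is a dict: "clock": time; "joint_pos": joint angles; "qvel": joint speeds; "tau": joint torques, N m; "tool_pos": TCP position; "orientation": TCP orientation; "force": force on the tool from outside, world axes, zero at the start; "moment": the same for the moment, N m; "opening": finger opening in m.
Only numpy, scipy, OpenCV 4.12 (cv2) and the standard library are available. Lean on these libraries where they do the work, as an engineer would, in place of code of your own. Each camera call takes 0.05 s, during which the arm holds its last target.

TASK

Turn the fixture's clamp knob clockwise all the way, so that its finger pushes the little cylinder home against the stop and locks it there. Then take the T-headed gauge from its slot in the rest, dip its head upright down the middle of the cylinder's bore to near the bottom for about a second without knocking or pressing on the metal, and hang it back upright in the same slot. Leave the ball-ended gauge and the other things on the bench alone.

Things in the scene. Friction and masses are not known exactly. Their poses are not given: they have to be found in the camera images.
- fixture: Fixed grey plate 112 (x) x 190 (y) x 12 mm high; origin at the centre of its underside, z up. On it two steel guides along its y (10 mm high) and a steel stop bar across the +y end; the clamp knob stands at its -y end, at x 0, y -45.
- stop_mid (a point): Middle of the stop bar's inner face, at plate-top height (fixture x 0, y +71, z 12 mm), axes as the fixture.
- clamp (a joint): Clamp knob angle in rad, turning clockwise seen from above: 0 = open (finger points to the fixture's -x), 1.55 = end of travel (finger points to +y, behind the cylinder's foot). The knob is a black bar grip 48 long x 12 thick x 26 mm high on a steel stem; the bar lies parallel to the finger. The finger reaches 45 mm from the axis.
- clamp_grip (a point): Centre of the knob's black bar, on the vertical turning axis, 58 mm above the table. Its x axis runs along the bar (the finger lies on its -x side), y across the 12 mm thickness.
- cylinder: Aluminium cylinder, blind (closed below), open on top, 60 mm outside, bore 48 mm, standing on its square foot 70 x 70 x 10 mm, 68 mm high in all, 450 g; loose, slides between the guides along the fixture's y. Origin at the centre of the foot's underside, z up. Home: the foot's edge (35 mm from the origin) at the stop; at the start it stands 5 to 8 mm short of it.
- bore_rim (a point): Centre of the cylinder's open mouth, 68 mm above its underside.
- bore_floor (a point): Centre of the bore's floor, 52 mm below the mouth.
- rest: Fixed gauge rest: grey base 90 x 150 x 12 mm, two posts behind the slots and a dark steel rack 8 mm thick whose top is 120 mm up, with two forks: slots 15 mm wide between 15 mm prongs, open to the front (-x), 70 mm apart, from x -55 (mouth) to x -15 mm. Origin at the centre of the base's underside, z up.
- slot_left (a point): Hanging place in the slot at the rest's +y side: slot centre, at the rack's top (rest x -35, y +35, z 120 mm). A gauge hangs here by its collar and comes out by lifting it about 10 mm and drawing it at least 50 mm to the rest's -x.
- slot_right (a point): The same for the slot at the rest's -y side (y -35 mm).
- tgauge: T-headed steel bore gauge, 120 g, hanging in one of the slots (either). Origin on its axis at the underside of its collar (24 mm across, 6 mm thick), z up along the handle. Above the collar a round handle 12 mm thick, 50 mm long; below, a shank 9 mm thick, then a cross bar 36 mm long (along the gauge's y), 12 mm thick, whose underside is 100 mm below the origin.
- tgauge_grip (a point): On the handle, 34 mm above the gauge's origin: the place to pinch it from above.
- tgauge_tip (a point): Middle of the underside of the T head, 100 mm below the gauge's origin.
- ballgauge: The other gauge, in the other slot: the same collar but a shorter handle (28 mm, against 50), and a 7 mm shank ending in a 12 mm ball 89 mm below the collar. Origin at its collar's underside. Leave it.
- tumbler: Empty glass tumbler, 68 mm across, 100 mm high; origin under its centre. Leave it.
- jar1: Small white jar, 42 mm across, 30 mm high; origin under its centre. Leave it.
- jar2: A second such white jar. Leave it.
- phone: Red phone case 75 x 145 x 13 mm, lying flat; origin under its centre. Leave it.
- wrench: Steel wrench lying on the bench beyond the fixture. Leave it.
- sleeve: Brown tube standing on end, 60 mm across, 140 mm high, open at both ends; origin under its centre. Leave it.

How it is judged (in metres and radians):
On the way, in this order (a step that is already met when the one before it is completed fails the run):
1. the knob is turned right over and the cylinder is home at the stop (value of joint clamp above 1.3 rad and y of cylinder in the frame of stop_mid above -0.0385 m and z of cylinder in the frame of stop_mid below 0.005 m and angle between cylinder's own z axis and vertical below 0.05 rad), for 0.2 s.
2. with the cylinder locked, the gauge's head is upright in the bore, near the bottom (all of step 1 and z of tgauge_tip in the frame of bore_floor below 0.026 m and horizontal distance between tgauge_tip and bore_floor below 0.012 m and angle between tgauge's own z axis and vertical below 0.15 rad), for 0.3 s.
At the end, for the whole second after the job is handed in: The knob stands at more than 1.3 rad, the cylinder's foot is flat in the guides within 3.5 mm of the stop, and the T-headed gauge hangs at rest in its own slot, within 22 mm of the slot centre and 25 mm of where it hung at first and upright within 0.1 rad (all of step 1 and distance of tgauge from where it was at the start of the episode below 0.025 m and angle between tgauge's own z axis and vertical below 0.1 rad and linear speed of tgauge below 0.02 m/s and (distance between tgauge and slot_left below 0.022 m or distance between tgauge and slot_right below 0.022 m) and contact force between tgauge and rest above 0.2 N); the robot touches nothing.
It fails at once if the gauge is knocked or pressed hard on the cylinder (over 8 N) (contact force between tgauge and cylinder above 8 N).
It fails at once if the ball-ended gauge is displaced by more than 20 mm (distance of ballgauge from where it was at the start of the episode above 0.02 m).
It fails at once if another thing on the bench is displaced by more than 30 mm (distance of any of tumbler, jar1, jar2, phone, wrench, sleeve from where it was at the start of the episode above 0.03 m).
It also fails if it takes over 62 s, if anything falls off the work surface, if the arm or the gripper's body presses on something with over 40 N, if the wrist force passes 120 N, or if a joint passes its speed limit or range.

## Working session

There is one attempt and no reset: what is moved stays moved. The work goes in short steps, Python scripts to look and compute and a tool call to move; the robot and the scene stay as the last step left them, time stands still between calls to the robot, and variables do not carry over. Pictures are saved under pics/ and viewed, and the job is handed in when it is done.

Besides the shell and the picture viewer there is one more tool, called as name(argument=value, ...) on one line, values as JSON. jog_arm: Moves the arm, as the interface text tells. Its arguments: {"type":"object","properties":{"commands":{"type":"array"},"gripper":{"type":"number"}},"required":["commands"]}

```bash
mkdir -p pics; ls; python3 - <<'E'
from plant import ctrl
import cv2
for n in ("scene","top"):
    s=ctrl.snapshot(n); cv2.imwrite(f"pics/{n}0.png",s["image"][:,:,::-1]); print(n,s["mtx"],s["position"],s["orientation"],[k for k in s])
    for q in ("fixture","clamp","clamp_grip","cylinder","bore_rim","rest","tgauge","ballgauge","tgauge_grip","slot_left","slot_right","stop_mid","tumbler","sleeve"):
        try: print(q,[(round(d["position"][0]*512,1),round(d["position"][1]*384,1),round(d["confidence"],2)) for d in ctrl.search_frame(n,q)])
        except Exception as e: print(q,e)
print(ctrl.get_obs())
E
```

```text
pics
scene [[369.19984712   0.         247.67770076]
 [  0.         369.19984712 196.17734538]
 [  0.           0.           1.        ]] [0.95563005 0.66405465 0.60041704] [ 55.17022395   0.68314901 150.08750523] ['image', 'mtx', 'position', 'orientation']
fixture []
clamp [(206.6, 158.9, 0.73)]
clamp_grip [(207.4, 158.8, 0.7), (308.4, 198.0, 0.48)]
cylinder [(222.8, 172.0, 0.92)]
bore_rim [(223.4, 172.2, 0.7), (169.4, 219.4, 0.43)]
rest [(316.9, 262.1, 0.96)]
tgauge [(335.1, 235.8, 0.56)]
ballgauge [(319.7, 212.0, 0.62)]
tgauge_grip [(335.6, 237.1, 0.55)]
slot_left [(316.7, 261.5, 0.57)]
slot_right [(313.2, 260.9, 0.82)]
stop_mid [(210.9, 181.0, 0.74), (209.1, 159.1, 0.66)]
tumbler [(168.5, 218.7, 0.97)]
sleeve [(213.0, 276.3, 0.82), (313.1, 264.5, 0.31)]
top [[355.98295674   0.         256.06662966]
 [  0.         355.98295674 193.25050791]
 [  0.           0.           1.        ]] [0.4455097  0.00803193 0.8532849 ] [ 10.09935119  -0.35842901 -89.37295299] ['image', 'mtx', 'position', 'orientation']
fixture [(353.8, 206.2, 0.62), (369.1, 208.4, 0.58)]
clamp [(368.3, 204.0, 0.84)]
[... 470 characters left out ...]
, 206.5, 0.45)]
sleeve [(172.3, 109.0, 0.68)]
{'clock': 1.5, 'joint_pos': array([-5.33365079e+01,  2.05470927e+01,  6.81017216e-01,  6.05626058e-04,
       -7.01367622e+01, -1.65068601e+01]), 'qvel': array([ 0.12949084, -0.00656061,  0.02227997,  0.03393775,  0.06084462,
        0.10411038]), 'tau': array([-3.16428359e-04, -5.82369268e+01,  2.93321711e+01,  7.00263038e+00,
        1.30973716e-02, -2.06213252e-05]), 'tool_pos': array([ 0.2325603 , -0.63363675,  0.22654771]), 'orientation': array([ 1.79997441e+02, -1.35236822e-03, -1.59843162e+02]), 'force': array([-0.23050146, -0.7119315 , -0.95986939]), 'moment': array([ 0.07466328, -0.04620208, -0.03994797]), 'opening': 0.08743533658096724}
```

View images.

```bash
python3 -c "
import cv2
for n in ('scene','top'):
    i=cv2.imread(f'pics/{n}0.png'); cv2.imwrite(f'pics/{n}0b.png',cv2.resize(i,(800,600),interpolation=cv2.INTER_CUBIC))"
```

```text
(no output)
```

View pics/scene0b.png

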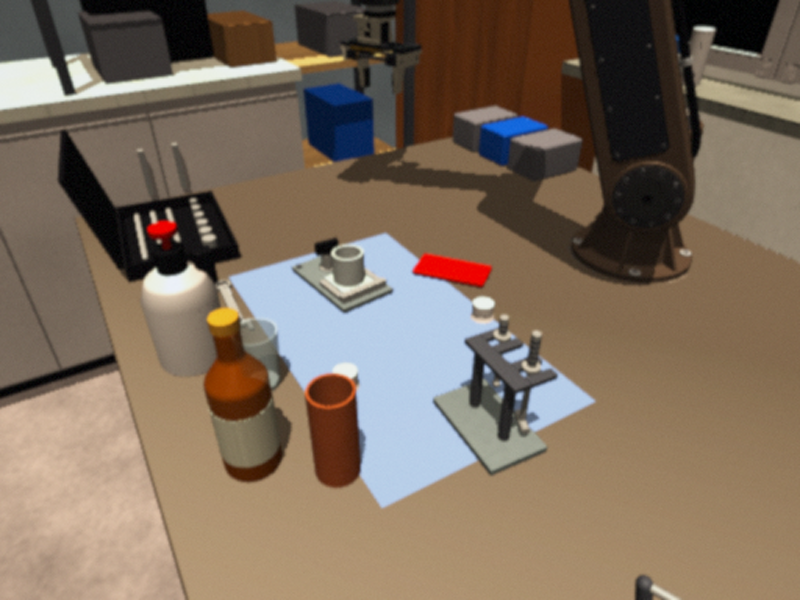

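View pics/top0b.png

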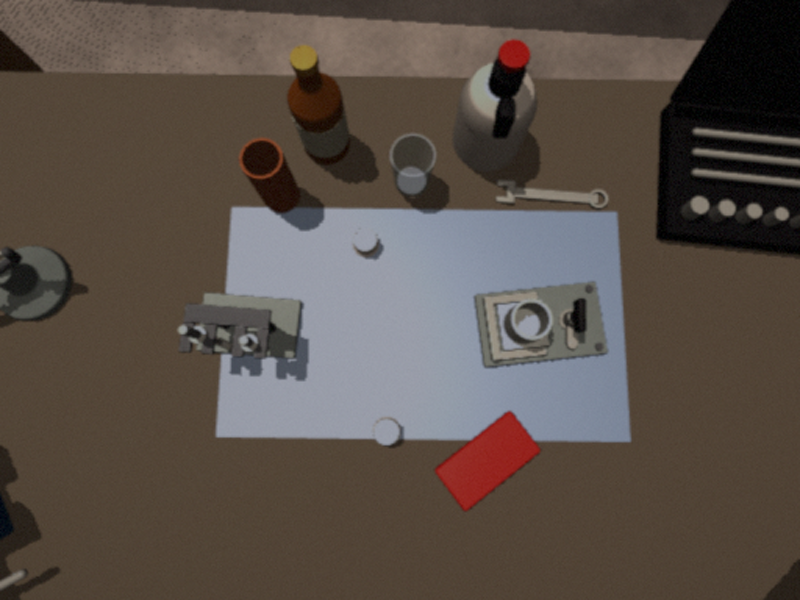

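```bash
python3 -c "
import cv2
i=cv2.imread('pics/top0.png')
a=cv2.resize(i[170:245,295:400],None,fx=7.5,fy=7.5,interpolation=cv2.INTER_CUBIC); cv2.imwrite('pics/c1.png',cv2.convertScaleAbs(a,alpha=1.5))
a=cv2.resize(i[180:240,105:205],None,fx=8,fy=8,interpolation=cv2.INTER_CUBIC); cv2.imwrite('pics/c2.png',cv2.convertScaleAbs(a,alpha=1.5))
i=cv2.imread('pics/scene0.png')
a=cv2.resize(i[145:205,180:260],None,fx=10,fy=10,interpolation=cv2.INTER_CUBIC); cv2.imwrite('pics/c3.png',cv2.convertScaleAbs(a,alpha=1.3))
a=cv2.resize(i[195:305,270:360],None,fx=5.4,fy=5.4,interpolation=cv2.INTER_CUBIC); cv2.imwrite('pics/c4.png',cv2.convertScaleAbs(a,alpha=1.3))
"
```

```text
(no output)
```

View pics/c1.png

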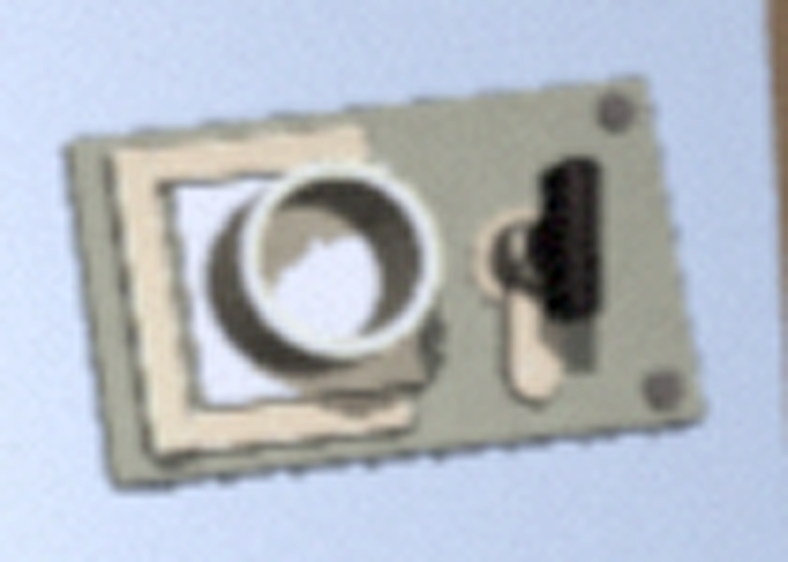

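View pics/c2.png

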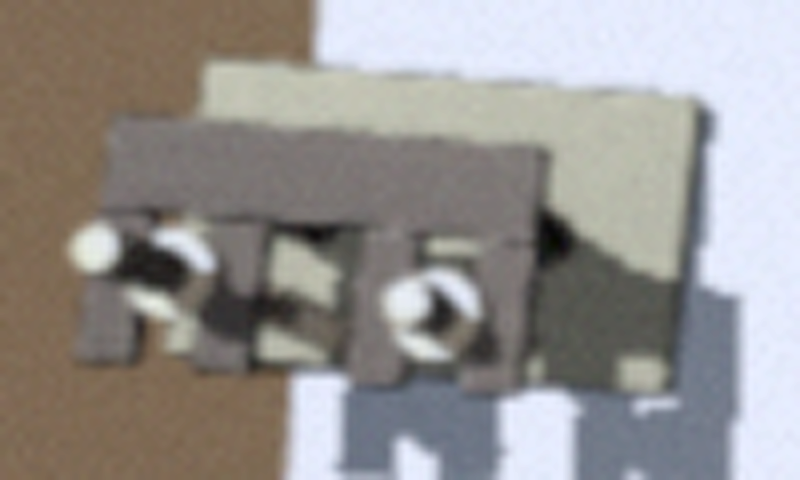

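View pics/c3.png

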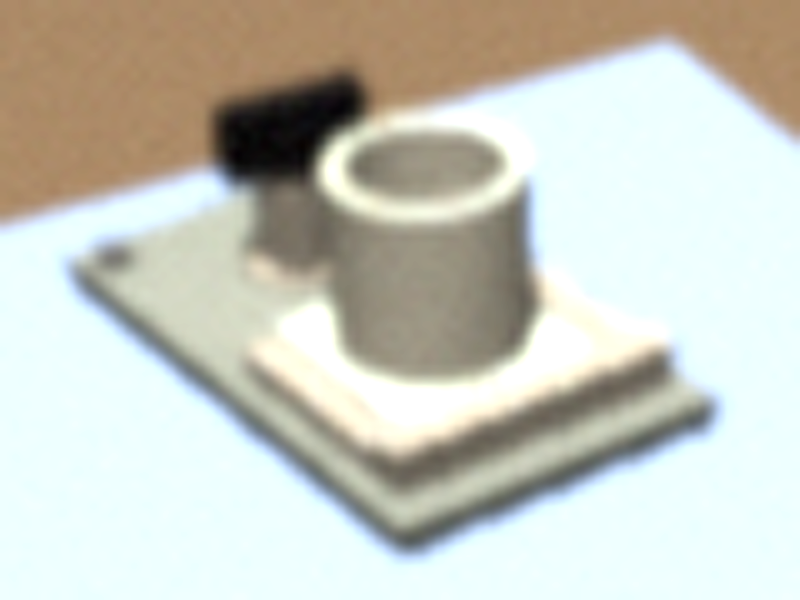

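View pics/c4.png

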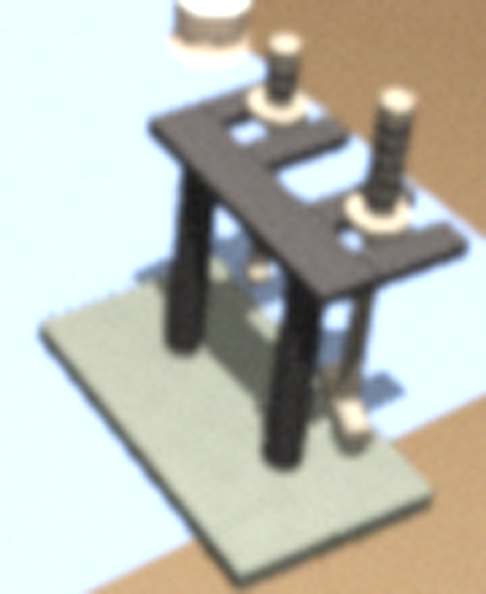

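```bash
cat > h.py <<'E'
import numpy as np, cv2
from scipy.spatial.transform import Rotation as R
from scipy.optimize import least_squares
CAM={"scene":(np.array([[369.2,0,247.678],[0,369.2,196.177],[0,0,1]]),np.array([0.95563005,0.66405465,0.60041704]),R.from_euler('xyz',[55.17022395,0.68314901,150.08750523],degrees=True)),
"top":(np.array([[355.983,0,256.0666],[0,355.983,193.2505],[0,0,1]]),np.array([0.4455097,0.00803193,0.8532849]),R.from_euler('xyz',[10.09935119,-0.35842901,-89.37295299],degrees=True))}
def proj(c,P):
    K,p,r=CAM[c]; q=r.inv().apply(np.atleast_2d(P)-p); q=q*[1,-1,-1]; q=q@K.T; return q[:,:2]/q[:,2:]
def ray(c,uv,z):
    K,p,r=CAM[c]; d=np.linalg.inv(K)@[uv[0],uv[1],1]; d=r.apply(d*[1,-1,-1]); return p+d*(z-p[2])/d[2]
CR={"c1":("top",7.5,295,170),"c2":("top",8,105,180),"c3":("scene",10,180,145),"c4":("scene",5.4,270,195)}
def px(cr,u,v):
    c,f,a,b=CR[cr]; return c,((u+.5)/f-.5+a,(v+.5)/f-.5+b)
def fit(obs,x0):
    # obs: (crop,u,v,X,Y,Z) mm local
    def res(s):
        x,y,t=s; o=[]
        for cr,u,v,X,Y,Z in obs:
            c,uv=px(cr,u,v); P=[x+(X*np.cos(t)-Y*np.sin(t))/1e3,y+(X*np.sin(t)+Y*np.cos(t))/1e3,Z/1e3]
            o+=list(proj(c,P)[0]-uv)
        return o
    s=least_squares(res,x0,loss='soft_l1'); return s.x,np.array(res(s.x)).reshape(-1,2).round(1)
E
python3 - <<'E'
from h import *
F=[("c1",66,148,56,95,12),("c1",648,78,56,-95,12),("c1",706,418,-56,-95,12),("c1",113,480,-56,95,12),
("c3",70,265,56,-95,12),("c3",405,535,56,95,12),("c3",715,402,-56,95,12)]
Q=[("c2",108,120,0,57.5,120),("c2",203,62,45,75,12),("c2",695,97,45,-75,12),("c2",672,388,-45,-75,12),("c2",78,362,-55,57.5,120),("c2",135,362,-55,42.5,120),("c2",193,370,-55,27.5,120),("c2",248,372,-55,12.5,120),("c2",348,385,-55,-12.5,120),("c2",405,385,-55,-27.5,120),("c2",460,390,-55,-42.5,120),("c2",518,390,-55,-57.5,120),
("c4",42,325,45,-75,12),("c4",240,570,45,75,12),("c4",430,490,-45,75,12)]
Q=Q[1:]
for n,o in (("fix",F),("rest",Q)):
    for k in ("top only","both"):
        oo=[a for a in o if k=="both" or a[0] in("c1","c2")]
        s,r=fit(oo,[0.45,0,0]); print(n,k,s.round(4),np.degrees(s[2]).round(2),r.tolist())
    c,sn=np.cos(s[2]),np.sin(s[2])
    w=lambda X,Y:(s[0]+(X*c-Y*sn)/1e3,s[1]+(X*sn+Y*c)/1e3)
    if n=="fix": print("knob",w(0,-45),"cyl home",w(0,36),"dir",w(0,1)[0]-s[0])
    else: print("slotL",w(-35,35),"slotR",w(-35,-35))
print("rim top",ray(*px("c1",341.5,258.5),.080),"scene",ray(*px("c3",422.5,167.5),.080))
print("tg top",ray(*px("c2",96,248),.176),"scene",ray(*px("c4",397,98),.176))
print("collar",ray(*px("c2",172,270),.126),"scene",ray(*px("c4",378,213),.126))
print("knob top right part",ray(*px("c1",577,235),.071),"scene",ray(*px("c3",290,130),.058))
E
```

```text
fix top only [ 0.5654 -0.2101  0.122 ] 6.99 [[-0.2, -1.2], [-0.1, -0.3], [0.3, 0.3], [-0.1, 1.0]]
fix both [ 0.5655 -0.2095  0.1218] 6.98 [[-0.4, -1.3], [-0.3, -0.4], [0.1, 0.3], [-0.3, 0.9], [-0.4, -1.4], [-0.5, -0.9], [0.5, -1.0]]
knob (np.float64(0.5709960030018253), np.float64(-0.2541873478552842)) cyl home (np.float64(0.56115552428348), np.float64(-0.17378731689388596)) dir -0.00012148739158446276
rest top only [ 0.5584  0.2357 -0.0558] -3.2 [[-0.2, -0.5], [0.6, -0.7], [-0.3, 0.4], [-0.4, 0.1], [-0.2, 0.6], [-0.2, 0.0], [0.2, 0.3], [-0.2, -0.5], [-0.0, -0.0], [0.4, -0.2], [0.4, 0.3]]
rest both [ 0.5584  0.2358 -0.0568] -3.25 [[-0.2, -0.6], [0.5, -0.7], [-0.4, 0.4], [-0.4, 0.0], [-0.3, 0.5], [-0.3, 0.0], [0.1, 0.3], [-0.3, -0.5], [-0.1, -0.0], [0.3, -0.2], [0.3, 0.3], [-1.7, -1.3], [-0.1, 0.3], [0.8, -0.9]]
slotL (np.float64(0.5254410451471508), np.float64(0.2727110976762477)) slotR (np.float64(0.5214695404044131), np.float64(0.20282385170047315))
rim top [ 0.56144682 -0.18025063  0.08      ] scene [ 0.56442075 -0.17684535  0.08      ]
tg top [0.52936487 0.27135998 0.176     ] scene [0.52891356 0.27227628 0.176     ]
collar [0.53011176 0.27092363 0.126     ] scene [0.53101559 0.2744987  0.126     ]
knob top right part [ 0.57068413 -0.25272455  0.071     ] scene [ 0.57202198 -0.25390336  0.058     ]
```

```bash
cat >> h.py <<'E'
def plan(target,yaw=None):
    from plant import ctrl
    o=ctrl.get_obs(); Rr=R.from_euler('xyz',o["orientation"],degrees=True)
    d=Rr.inv().apply(np.array(target)-o["tool_pos"])*100
    print("clock",o["clock"],"pos",o["tool_pos"].round(4),"rpy",o["orientation"].round(2),"F",o["force"].round(1),"q",o["joint_pos"].round(0),"open",o["opening"].round(4))
    print("tool shift cm",d.round(2), "max/5:",abs(d).max()/5,"norm",np.linalg.norm(d).round(1))
    if yaw is not None: print("roll rad", np.radians(o["orientation"][2]-yaw).round(3))
E
python3 -c "
from h import *
plan([0.571,-0.254,0.14],-173.0)"
```

```text
Traceback (most recent call last):
  File "h.py", line 26, in plan
    print("clock",o["clock"],"pos",o["tool_pos"].round(4),"rpy",o["orientation"].round(2),"F",o["force"].round(1),"q",o["joint_pos"].round(0),"open",o["opening"].round(4))
                                                                                                                                                     ^^^^^^^^^^^^^^^^^^
AttributeError: 'float' object has no attribute 'round'
```

```bash
sed -i 's/o\["opening"\].round(4)/round(o["opening"],4)/' h.py
python3 -c "
from h import *
plan([0.571,-0.254,0.14],-173.0)"
```

```text
clock 1.5 pos [ 0.2326 -0.6336  0.2265] rpy [ 180.     -0.   -159.84] F [-0.2 -0.7 -1. ] q [-53.  21.   1.   0. -70. -17.] open 0.0874
tool shift cm [-44.85  23.98   8.65] max/5: 8.970654600566629 norm 51.6
roll rad 0.23
```

jog_arm(commands=[{"x": -3.7,"y": 2,"z": 0.7},{"x": -3.7,"y": 2,"z": 0.7},{"x": -3.7,"y": 2,"z": 0.7},{"x": -3.7,"y": 2,"z": 0.7},{"x": -3.7,"y": 2,"z": 0.7},{"x": -3.7,"y": 2,"z": 0.7},{"x": -3.7,"y": 2,"z": 0.7},{"x": -3.7,"y": 2,"z": 0.7},{"x": -3.7,"y": 2,"z": 0.7},{"x": -3.7,"y": 2,"z": 0.7},{"x": -3.7,"y": 2,"z": 0.7},{"x": -3.7,"y": 2,"z": 0.7}], gripper=3.4)

```text
validation failed for argument at $.co...
```

jog_arm(commands=[{"roll": 0.115},{"roll": 0.115},{}])

```text
validation failed for argument at $.co...
```

```bash
python3 -c "
from h import *
plan([0.571,-0.254,0.041],-173.0)
from plant import ctrl
for n in ('scene','top'):
    s=ctrl.snapshot(n)['image']; s=s[130:220,170:290] if n=='scene' else s[150:250,290:420]
    cv2.imwrite(f'pics/k1{n}.png',cv2.resize(s[:,:,::-1],None,fx=5,fy=5,interpolation=cv2.INTER_CUBIC))
"
```

```text
clock 1.5 pos [ 0.2326 -0.6336  0.2265] rpy [ 180.     -0.   -159.84] F [-0.2 -0.7 -1. ] q [-53.  21.   1.   0. -70. -17.] open 0.0874
tool shift cm [-44.85  23.98  18.55] max/5: 8.970701335057303 norm 54.1
roll rad 0.23
```

View pics/k1scene.png

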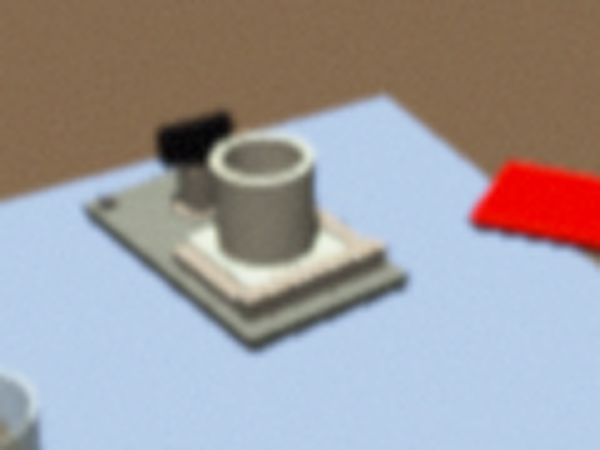

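View pics/k1top.png

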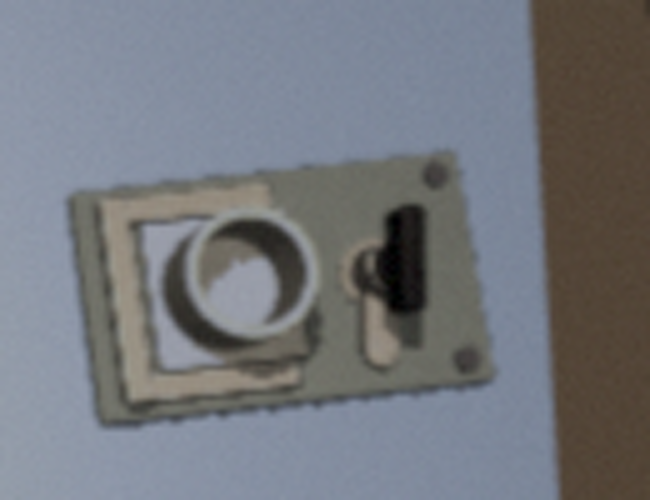

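The move was refused and the pictures show no change, so I'll give all four keys in every row.

jog_arm(commands=[{"x": -3.7,"y": 2,"z": 0.7,"roll": 0},{"x": -3.7,"y": 2,"z": 0.7,"roll": 0},{"x": -3.7,"y": 2,"z": 0.7,"roll": 0},{"x": -3.7,"y": 2,"z": 0.7,"roll": 0},{"x": -3.7,"y": 2,"z": 0.7,"roll": 0},{"x": -3.7,"y": 2,"z": 0.7,"roll": 0},{"x": -3.7,"y": 2,"z": 0.7,"roll": 0},{"x": -3.7,"y": 2,"z": 0.7,"roll": 0},{"x": -3.7,"y": 2,"z": 0.7,"roll": 0},{"x": -3.7,"y": 2,"z": 0.7,"roll": 0},{"x": -3.7,"y": 2,"z": 0.7,"roll": 0},{"x": -3.7,"y": 2,"z": 0.7,"roll": 0}], gripper=3.4)

```text
clock: 2.8
tool_pos: [0.5678, -0.2539, 0.1426]
orientation: [-180.0, 0.0, -159.8]
force: [1.2, -1.4, -0.5]
opening: 0.034
```

jog_arm(commands=[{"x": 0,"y": 0,"z": 0,"roll": 0.115},{"x": 0,"y": 0,"z": 0,"roll": 0.115},{"x": 0,"y": 0,"z": 0,"roll": 0}])

```text
clock: 3.1
tool_pos: [0.567, -0.2549, 0.1424]
orientation: [180.0, -0.0, -173.1]
force: [0.3, 0.3, 0.2]
opening: 0.034
```

```bash
python3 -c "
from h import *
plan([0.571,-0.254,0.041],-173.0)
from plant import ctrl
for n in ('scene','top'):
    s=ctrl.snapshot(n)['image']; s=s[100:220,170:290] if n=='scene' else s[150:250,290:420]
    cv2.imwrite(f'pics/k2{n}.png',cv2.resize(s[:,:,::-1],None,fx=5,fy=5,interpolation=cv2.INTER_CUBIC))
"
```

```text
clock 3.1 pos [ 0.567  -0.2549  0.1424] rpy [ 1.8000e+02 -1.0000e-02 -1.7307e+02] F [0.3 0.3 0.2] q [ -6.  19. -13.   0. -58. -77.] open 0.034
tool shift cm [-0.41  0.04 10.14] max/5: 2.0284100903141757 norm 10.2
roll rad -0.001
```

View pics/k2scene.png

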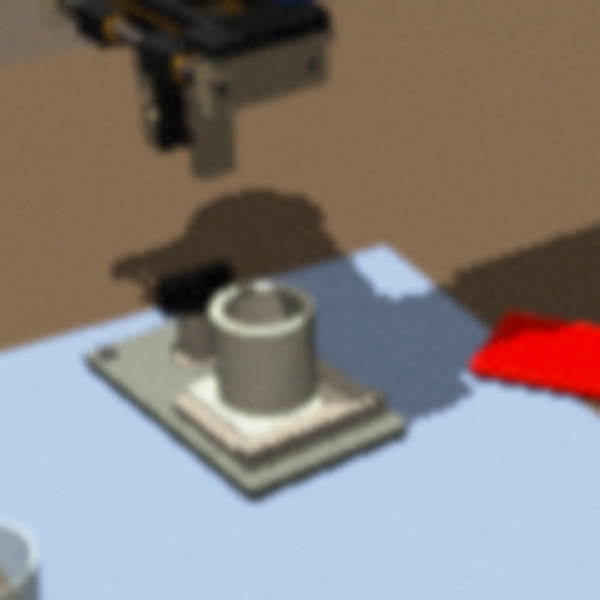

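View pics/k2top.png

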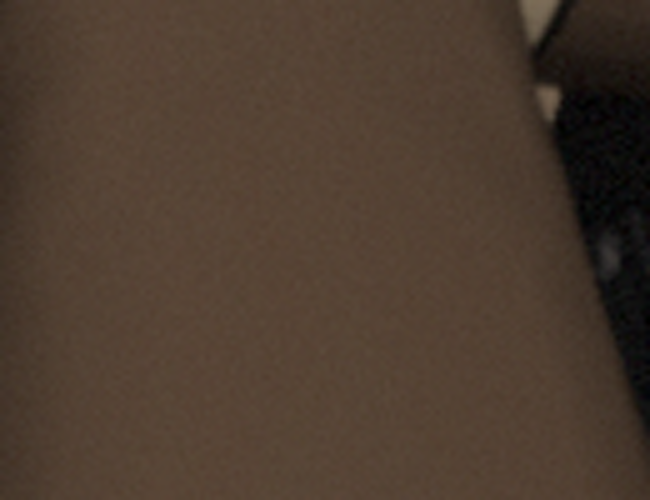

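jog_arm(commands=[{"x": -0.4,"y": 0,"z": 0,"roll": -0.15},{"x": 0,"y": 0,"z": 0,"roll": -0.15},{"x": 0,"y": 0,"z": 0,"roll": -0.15},{"x": 0,"y": 0,"z": 0,"roll": -0.15},{"x": 0,"y": 0,"z": 0,"roll": -0.15},{"x": 0,"y": 0,"z": 0,"roll": -0.15},{"x": 0,"y": 0,"z": 0,"roll": -0.15},{"x": 0,"y": 0,"z": 0,"roll": -0.15},{"x": 0,"y": 0,"z": 0,"roll": -0.15},{"x": 0,"y": 0,"z": 0,"roll": -0.15},{"x": 0,"y": 0,"z": 0,"roll": -0.15}])

```text
clock: 4.3
tool_pos: [0.5704, -0.2554, 0.1428]
orientation: [-180.0, -0.0, -78.0]
force: [-0.4, 0.4, 0.3]
opening: 0.0339
```

jog_arm(commands=[{"x": 0,"y": 0,"z": 1,"roll": -0.15},{"x": 0,"y": 0,"z": 1,"roll": -0.15},{"x": 0,"y": 0,"z": 1,"roll": -0.15},{"x": 0,"y": 0,"z": 1,"roll": -0.15},{"x": 0,"y": 0,"z": 0,"roll": -0.15},{"x": 0,"y": 0,"z": 0,"roll": -0.15},{"x": 0,"y": 0,"z": 0,"roll": -0.15},{"x": 0,"y": 0,"z": 0,"roll": -0.15},{"x": 0,"y": 0,"z": 0,"roll": -0.15},{"x": 0,"y": 0,"z": 0,"roll": -0.14},{"x": 0,"y": 0,"z": 0,"roll": 0}])

```text
clock: 5.4
tool_pos: [0.5705, -0.2553, 0.1027]
orientation: [180.0, -0.0, 7.1]
force: [0.0, 0.0, -0.1]
opening: 0.0344
```

```bash
python3 -c "
from h import *
plan([0.571,-0.254,0.041],7.0)
from plant import ctrl
for n in ('scene',):
    s=ctrl.snapshot(n)['image']; s=s[100:220,170:290] if n=='scene' else s[150:250,290:420]
    cv2.imwrite(f'pics/k3{n}.png',cv2.resize(s[:,:,::-1],None,fx=5,fy=5,interpolation=cv2.INTER_CUBIC))
"
```

```text
clock 5.4 pos [ 0.5705 -0.2553  0.1027] rpy [ 1.80e+02 -2.00e-02  7.11e+00] F [ 0.   0.  -0.1] q [ -6.  22. -15.   0. -53. 103.] open 0.0344
tool shift cm [ 0.06 -0.12  6.17] max/5: 1.2348614629286765 norm 6.2
roll rad 0.002
```

View pics/k3scene.png

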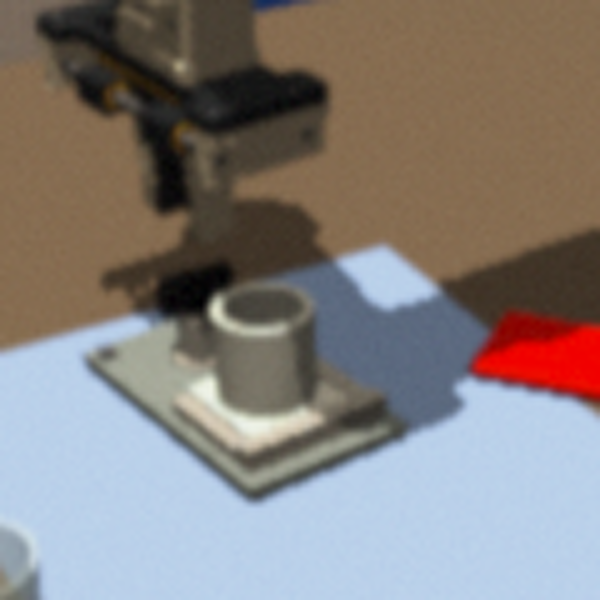

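The open jaws stand centred above the knob at about (190, 270) in the picture, clear of the cylinder. I'll go down.

jog_arm(commands=[{"x": 0,"y": -0.1,"z": 1.5,"roll": 0},{"x": 0,"y": 0,"z": 1.5,"roll": 0},{"x": 0,"y": 0,"z": 1.5,"roll": 0},{"x": 0,"y": 0,"z": 1.5,"roll": 0},{"x": 0,"y": 0,"z": 0,"roll": 0}])

```text
clock: 5.95
tool_pos: [0.569, -0.2537, 0.0406]
orientation: [-179.9, 0.2, 6.7]
force: [-0.4, -0.2, -0.1]
opening: 0.0335
```

jog_arm(commands=[{"x": 0,"y": 0,"z": 0,"roll": 0},{"x": 0,"y": 0,"z": 0,"roll": 0},{"x": 0,"y": 0,"z": 0,"roll": 0},{"x": 0,"y": 0,"z": 0,"roll": 0},{"x": 0,"y": 0,"z": 0,"roll": 0}], gripper=0)

```text
clock: 6.45
tool_pos: [0.5709, -0.2536, 0.0432]
orientation: [180.0, -0.1, 6.9]
force: [-0.1, 4.1, 3.8]
opening: 0.0225
```

jog_arm(commands=[{"x": 0,"y": 0,"z": 0,"roll": 0},{"x": 0,"y": 0,"z": 0,"roll": 0},{"x": 0,"y": 0,"z": 0,"roll": 0}])

```text
clock: 6.75
tool_pos: [0.5709, -0.2537, 0.0432]
orientation: [180.0, -0.0, 6.9]
force: [-1.2, 5.2, 5.5]
opening: 0.0229
```

```bash
python3 -c "
from h import *
plan([0.571,-0.254,0.041],7.0)
from plant import ctrl
for n in ('scene',):
    s=ctrl.snapshot(n)['image']; s=s[120:200,180:280]
    cv2.imwrite(f'pics/k4{n}.png',cv2.resize(s[:,:,::-1],None,fx=7,fy=7,interpolation=cv2.INTER_CUBIC))
"
```

```text
clock 6.75 pos [ 0.5709 -0.2537  0.0432] rpy [ 1.7999e+02 -5.0000e-02  6.9000e+00] F [-1.2  5.2  5.5] q [ -6.  26. -18.  -0. -46. 103.] open 0.0229
tool shift cm [0.01 0.03 0.22] max/5: 0.04312363929836797 norm 0.2
roll rad -0.002
```

View pics/k4scene.png

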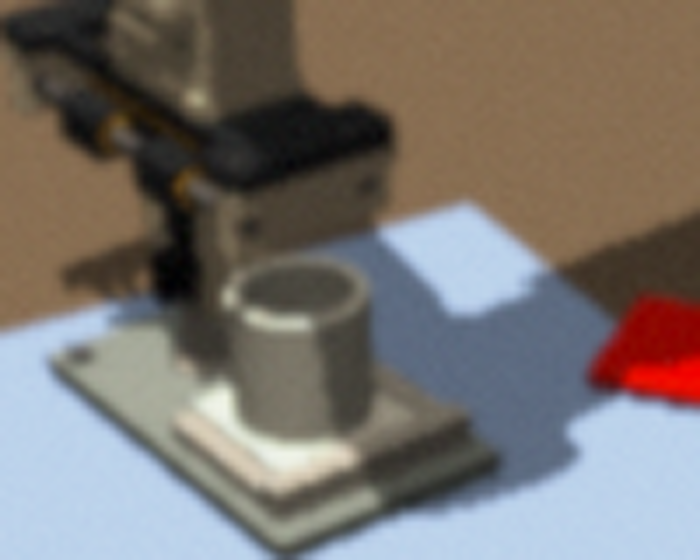

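The opening stopped at 22.9 mm, which is the stem rather than the 12 mm bar: the fingertips reach below the bar. I'll open, rise 6 mm and close again.

jog_arm(commands=[{"x": 0,"y": 0,"z": 0,"roll": 0},{"x": 0,"y": 0,"z": 0,"roll": 0},{"x": 0,"y": 0,"z": 0,"roll": 0},{"x": 0,"y": 0,"z": -0.7,"roll": 0},{"x": 0,"y": 0,"z": 0,"roll": 0}], gripper=3.2)

```text
clock: 7.3
tool_pos: [0.5711, -0.2543, 0.0505]
orientation: [180.0, -0.1, 6.9]
force: [0.6, 0.1, -0.1]
opening: 0.0319
```

jog_arm(commands=[{"x": 0,"y": 0,"z": 0,"roll": 0},{"x": 0,"y": 0,"z": 0,"roll": 0},{"x": 0,"y": 0,"z": 0,"roll": 0},{"x": 0,"y": 0,"z": 0,"roll": 0},{"x": 0,"y": 0,"z": 0,"roll": 0},{"x": 0,"y": 0,"z": 0,"roll": 0},{"x": 0,"y": 0,"z": 0,"roll": 0},{"x": 0,"y": 0,"z": 0,"roll": 0}], gripper=0)

```text
clock: 8.1
tool_pos: [0.5701, -0.2537, 0.0494]
orientation: [-180.0, 0.0, 6.9]
force: [-2.3, 4.5, 1.2]
opening: 0.012
```

jog_arm(commands=[{"x": 0,"y": 0,"z": 0,"roll": 0.1},{"x": 0,"y": 0,"z": 0,"roll": 0.1},{"x": 0,"y": 0,"z": 0,"roll": 0.1},{"x": 0,"y": 0,"z": 0,"roll": 0.1},{"x": 0,"y": 0,"z": 0,"roll": 0.1},{"x": 0,"y": 0,"z": 0,"roll": 0.1}])

```text
clock: 8.7
tool_pos: [0.5702, -0.253, 0.0494]
orientation: [-180.0, 0.1, -27.7]
force: [-2.3, 7.5, 3.5]
opening: 0.0119
```

jog_arm(commands=[{"x": 0,"y": 0,"z": 0,"roll": 0.08},{"x": 0,"y": 0,"z": 0,"roll": 0.08},{"x": 0,"y": 0,"z": 0,"roll": 0.08},{"x": 0,"y": 0,"z": 0,"roll": 0.08},{"x": 0,"y": 0,"z": 0,"roll": 0.08},{"x": 0,"y": 0,"z": 0,"roll": 0.08}])

```text
clock: 9.3
tool_pos: [0.5706, -0.2527, 0.0494]
orientation: [-180.0, 0.1, -55.2]
force: [-1.1, 10.1, 1.7]
opening: 0.0119
```

jog_arm(commands=[{"x": 0,"y": 0,"z": 0,"roll": 0.08},{"x": 0,"y": 0,"z": 0,"roll": 0.08},{"x": 0,"y": 0,"z": 0,"roll": 0.08},{"x": 0,"y": 0,"z": 0,"roll": 0.08},{"x": 0,"y": 0,"z": 0,"roll": 0.08},{"x": 0,"y": 0,"z": 0,"roll": 0.07},{"x": 0,"y": 0,"z": 0,"roll": 0.02},{"x": 0,"y": 0,"z": 0,"roll": 0},{"x": 0,"y": 0,"z": 0,"roll": 0}])

```text
clock: 10.2
tool_pos: [0.5711, -0.2526, 0.0495]
orientation: [-180.0, 0.0, -83.0]
force: [-0.4, 9.4, 1.6]
opening: 0.0118
```

```bash
python3 -c "
from h import *
plan([0.571,-0.254,0.041],-82)
from plant import ctrl
print(ctrl.get_obs()['moment'])
for n in ('scene',):
    s=ctrl.snapshot(n)['image']; s=s[120:200,180:280]
    cv2.imwrite(f'pics/k5{n}.png',cv2.resize(s[:,:,::-1],None,fx=7,fy=7,interpolation=cv2.INTER_CUBIC))
"
```

```text
clock 10.2 pos [ 0.5711 -0.2526  0.0495] rpy [-1.7996e+02  5.0000e-02 -8.2980e+01] F [-0.4  9.4  1.6] q [ -6.  25. -18.  -0. -47.  13.] open 0.0118
tool shift cm [0.14 0.02 0.85] max/5: 0.16936447843728225 norm 0.9
roll rad -0.017
[3.37616034 0.14986204 0.56586286]
```

View pics/k5scene.png

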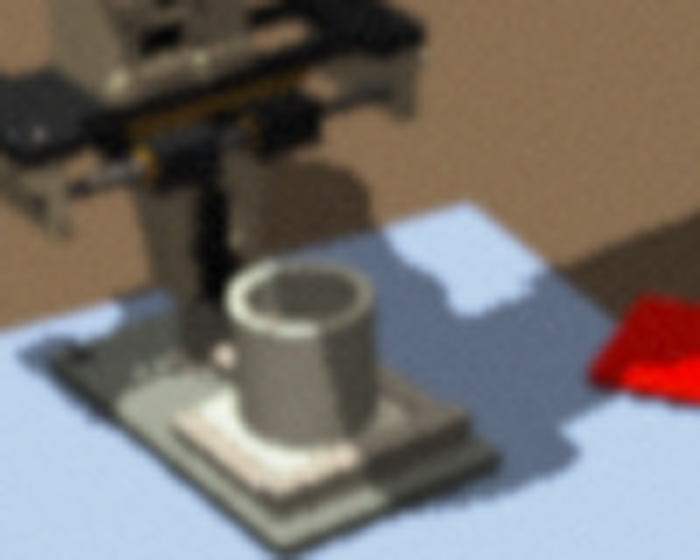

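jog_arm(commands=[{"x": 0,"y": 0,"z": 0,"roll": 0},{"x": 0,"y": 0,"z": 0,"roll": 0},{"x": 0,"y": 0,"z": 0,"roll": 0},{"x": 0,"y": 0,"z": 0,"roll": 0},{"x": 0,"y": 0,"z": -2,"roll": 0},{"x": 0,"y": 0,"z": -4,"roll": 0},{"x": 0,"y": 0,"z": -4,"roll": 0},{"x": 0,"y": 0,"z": -4,"roll": 0},{"x": 0,"y": 0,"z": -4,"roll": 0},{"x": 0,"y": 0,"z": -2,"roll": 0},{"x": 0,"y": 0,"z": 0,"roll": 0}], gripper=3.2)

```text
clock: 11.35
tool_pos: [0.5721, -0.2547, 0.2539]
orientation: [-179.6, -0.2, -83.1]
force: [0.5, 0.1, -0.5]
opening: 0.0321
```

```bash
python3 -c "
from h import *
plan([0.529,0.272,0.23],-93.25)
from plant import ctrl
"
```

```text
clock 11.35 pos [ 0.5721 -0.2547  0.2539] rpy [-1.7963e+02 -1.5000e-01 -8.3070e+01] F [ 0.5  0.1 -0.5] q [ -6.  15.  -4.   0. -71.  13.] open 0.0321
tool shift cm [-52.81  -2.07   2.26] max/5: 10.561805521503112 norm 52.9
roll rad 0.178
```

jog_arm(commands=[{"x": -4.4,"y": 0,"z": 0,"roll": 0},{"x": -4.4,"y": 0,"z": 0,"roll": 0},{"x": -4.4,"y": 0,"z": 0,"roll": 0},{"x": -4.4,"y": 0,"z": 0,"roll": 0},{"x": -4.4,"y": 0,"z": 0,"roll": 0},{"x": -4.4,"y": 0,"z": 0,"roll": 0},{"x": -4.4,"y": 0,"z": 0,"roll": 0},{"x": -4.4,"y": 0,"z": 0,"roll": 0},{"x": -4.4,"y": 0,"z": 0,"roll": 0},{"x": -4.4,"y": 0,"z": 0,"roll": 0},{"x": -4.4,"y": -1,"z": 0,"roll": 0},{"x": -4.4,"y": -1.1,"z": 0,"roll": 0}])

```text
clock: 12.55
tool_pos: [0.527, 0.2744, 0.2492]
orientation: [180.0, -0.0, -83.1]
force: [1.4, 0.5, 0.2]
opening: 0.0318
```

jog_arm(commands=[{"x": 0,"y": 0,"z": 0,"roll": 0.09},{"x": 0,"y": 0,"z": 0,"roll": 0.09},{"x": 0,"y": 0,"z": 0,"roll": 0}])

```text
clock: 12.85
tool_pos: [0.5273, 0.2729, 0.2484]
orientation: [179.9, -0.1, -93.4]
force: [-0.6, -1.2, -1.4]
opening: 0.0321
```

```bash
python3 -c "
from h import *
plan([0.529,0.272,0.135],-93.25)
from plant import ctrl
for n in ('scene','top'):
    s=ctrl.snapshot(n)['image']; cv2.imwrite(f'pics/m1{n}.png',s[:,:,::-1])
    cv2.imwrite(f'pics/m1b{n}.png',cv2.resize(s[:,:,::-1],(800,600),interpolation=cv2.INTER_CUBIC))
    if n=='top': cv2.imwrite(f'pics/m1c.png',cv2.convertScaleAbs(cv2.resize(s[170:245,295:400,::-1],None,fx=7.5,fy=7.5,interpolation=cv2.INTER_CUBIC),alpha=1.5))
"
```

```text
clock 12.85 pos [0.5273 0.2729 0.2484] rpy [ 1.7993e+02 -7.0000e-02 -9.3430e+01] F [-0.6 -1.2 -1.4] q [ 46.  12.  -8.  -0. -70. -50.] open 0.0321
tool shift cm [ 0.06 -0.19 11.33] max/5: 2.2669979956427437 norm 11.3
roll rad -0.003
```

View pics/m1bscene.png

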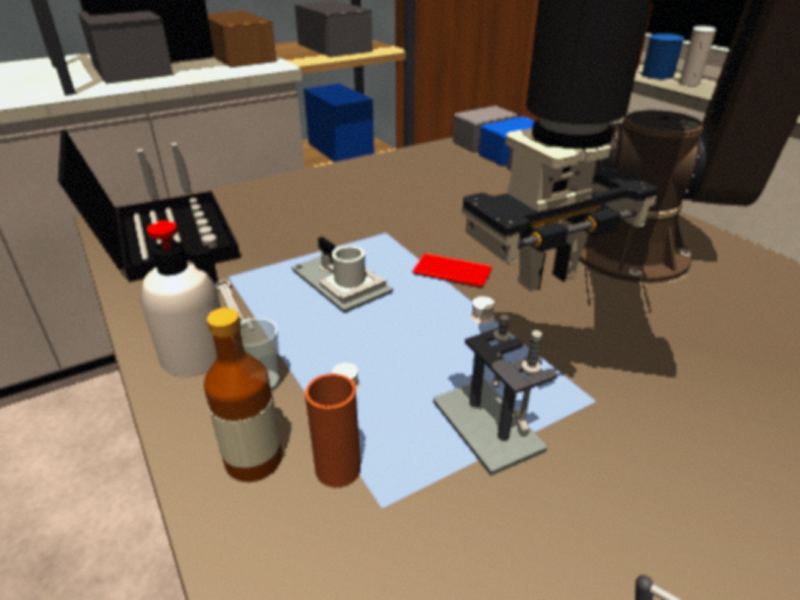

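View pics/m1btop.png

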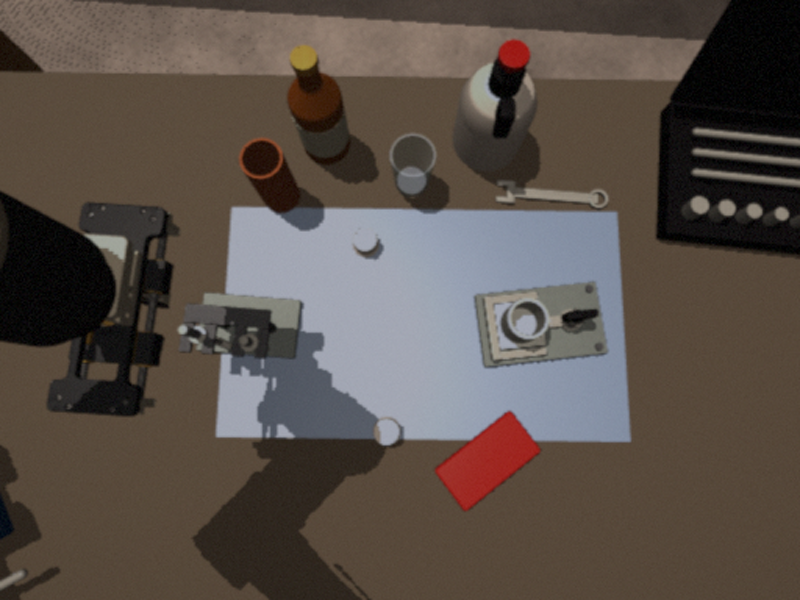

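View pics/m1c.png

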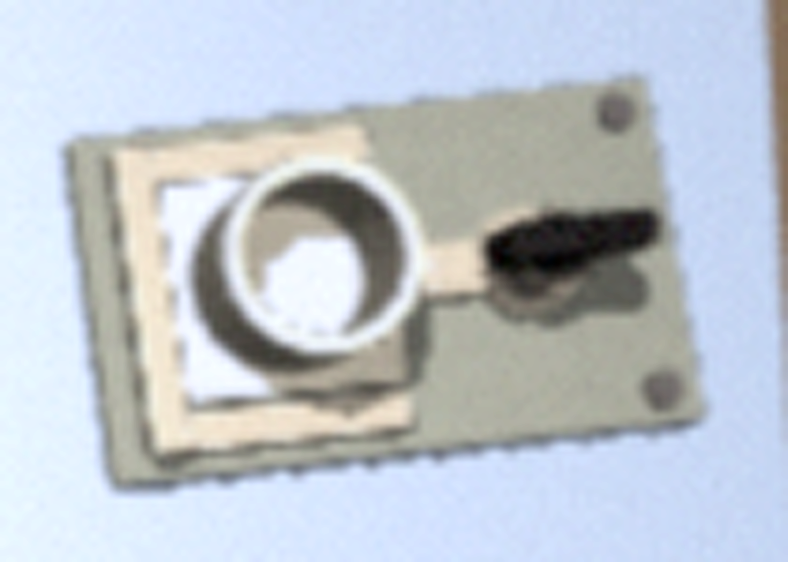

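The cylinder's foot now touches the stop (its edge at about (160, 290) in the enlarged top crop), and the knob's bar and finger lie along the fixture's y. Next I'll go down onto the gauge handle.

jog_arm(commands=[{"x": 0.1,"y": -0.2,"z": 3,"roll": 0},{"x": 0,"y": 0,"z": 2,"roll": 0},{"x": 0,"y": 0,"z": 0,"roll": 0}])

```text
clock: 13.25
tool_pos: [0.5282, 0.2701, 0.1966]
orientation: [179.8, -0.2, -93.3]
force: [-0.8, -0.6, 0.3]
opening: 0.0319
```

```bash
python3 -c "
from h import *
print(ray(*px('c1',322.5,256),.080))
plan([0.529,0.272,0.135],-93.25)
from plant import ctrl
s=ctrl.snapshot('scene')['image']
cv2.imwrite(f'pics/m2.png',cv2.resize(s[150:260,270:390,::-1],None,fx=5.4,fy=5.4,interpolation=cv2.INTER_CUBIC))
"
```

```text
[ 0.56212124 -0.17469643  0.08      ]
clock 13.25 pos [0.5282 0.2701 0.1966] rpy [179.77  -0.19 -93.34] F [-0.8 -0.6  0.3] q [ 46.  14. -12.  -0. -64. -49.] open 0.0319
tool shift cm [-0.21 -0.1   6.16] max/5: 1.2323637019013391 norm 6.2
roll rad -0.001
```

View pics/m2.png

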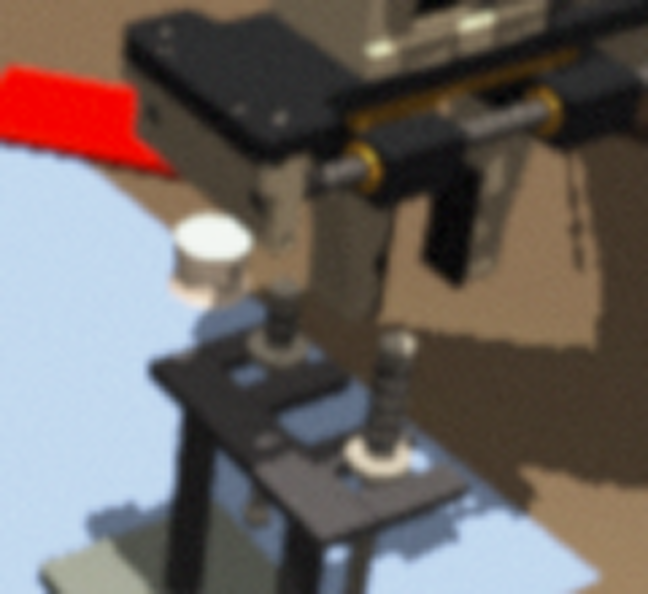

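jog_arm(commands=[{"x": -0.1,"y": -0.1,"z": 2,"roll": 0},{"x": 0,"y": 0,"z": 2,"roll": 0},{"x": 0,"y": 0,"z": 1.5,"roll": 0},{"x": 0,"y": 0,"z": 0.7,"roll": 0},{"x": 0,"y": 0,"z": 0,"roll": 0}])

```text
clock: 13.8
tool_pos: [0.5308, 0.2726, 0.1379]
orientation: [-180.0, -0.0, -93.3]
force: [-0.0, 0.9, -0.0]
opening: 0.0322
```

jog_arm(commands=[{"x": 0,"y": 0,"z": 0,"roll": 0},{"x": 0,"y": 0,"z": 0,"roll": 0},{"x": 0,"y": 0,"z": 0,"roll": 0},{"x": 0,"y": 0,"z": 0,"roll": 0},{"x": 0,"y": 0,"z": 0,"roll": 0},{"x": 0,"y": 0,"z": 0,"roll": 0},{"x": 0,"y": 0,"z": 0,"roll": 0},{"x": 0,"y": 0,"z": 0,"roll": 0}], gripper=0)

```text
clock: 14.6
tool_pos: [0.531, 0.2729, 0.1383]
orientation: [-179.9, 0.0, -93.4]
force: [-0.9, -0.6, 5.5]
opening: 0.0113
```

```bash
python3 -c "
from h import *
plan([0.529,0.272,0.145],-93.25)
from plant import ctrl
s=ctrl.snapshot('scene')['image']
cv2.imwrite(f'pics/m3.png',cv2.resize(s[180:290,270:390,::-1],None,fx=5.4,fy=5.4,interpolation=cv2.INTER_CUBIC))
"
```

```text
clock 14.6 pos [0.531  0.2729 0.1383] rpy [-1.7995e+02  4.0000e-02 -9.3360e+01] F [-0.9 -0.6  5.5] q [ 46.  17. -16.   0. -56. -49.] open 0.0113
tool shift cm [ 0.1   0.19 -0.67] max/5: 0.13393455151383304 norm 0.7
roll rad -0.002
```

View pics/m3.png

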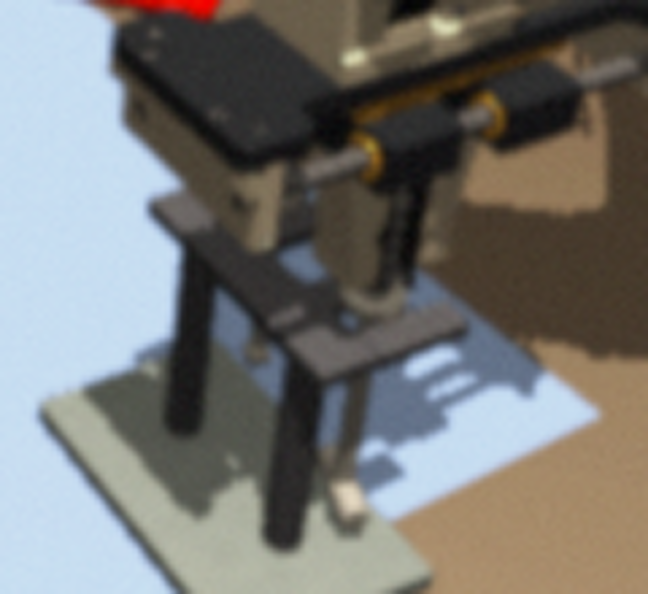

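jog_arm(commands=[{"x": 0,"y": 0,"z": -0.4,"roll": 0},{"x": 0,"y": 0,"z": -0.5,"roll": 0},{"x": 0,"y": 0,"z": -0.4,"roll": 0},{"x": 0,"y": 0,"z": 0,"roll": 0},{"x": 0,"y": 0,"z": 0,"roll": 0}])

```text
clock: 15.15
tool_pos: [0.5306, 0.2726, 0.1505]
orientation: [180.0, 0.0, -93.4]
force: [-0.3, 0.1, -0.9]
opening: 0.0113
```

```bash
python3 -c "
from h import *
plan([0.529,0.272,0.145],-93.25)
from plant import ctrl
s=ctrl.snapshot('scene')['image']
cv2.imwrite(f'pics/m4.png',cv2.resize(s[180:290,270:390,::-1],None,fx=5.4,fy=5.4,interpolation=cv2.INTER_CUBIC))
"
```

```text
clock 15.15 pos [0.5306 0.2726 0.1505] rpy [ 1.800e+02  1.000e-02 -9.339e+01] F [-0.3  0.1 -0.9] q [ 46.  17. -15.  -0. -58. -49.] open 0.0113
tool shift cm [0.07 0.15 0.55] max/5: 0.1109875858435609 norm 0.6
roll rad -0.002
```

View pics/m4.png

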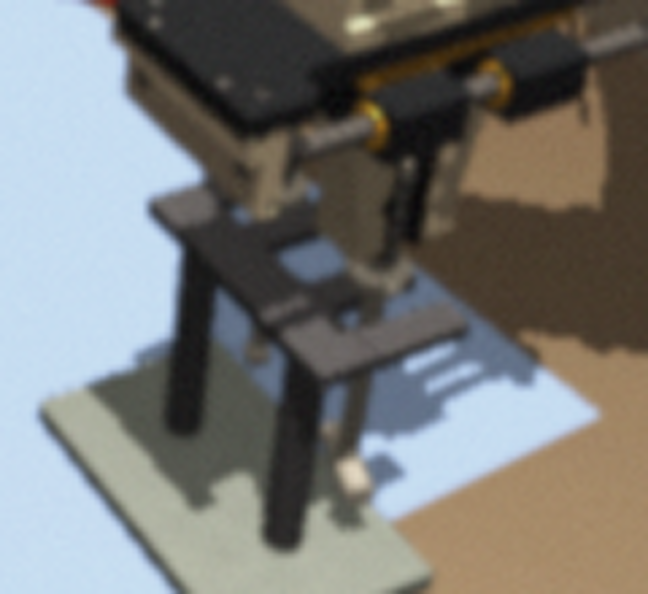

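jog_arm(commands=[{"x": 0,"y": 1,"z": 0,"roll": 0},{"x": 0,"y": 1.5,"z": 0,"roll": 0},{"x": 0,"y": 1.5,"z": 0,"roll": 0},{"x": 0,"y": 1.5,"z": 0,"roll": 0},{"x": 0,"y": 1.5,"z": 0,"roll": 0},{"x": 0,"y": 1,"z": -1,"roll": 0},{"x": 0,"y": 0,"z": -2,"roll": 0},{"x": 0,"y": 0,"z": -3,"roll": 0},{"x": 0,"y": 0,"z": -3,"roll": 0},{"x": 0,"y": 0,"z": -1,"roll": 0},{"x": 0,"y": 0,"z": 0,"roll": 0},{"x": 0,"y": 0,"z": 0,"roll": 0}])

```text
clock: 16.4
tool_pos: [0.4501, 0.2771, 0.2499]
orientation: [180.0, -0.0, -93.4]
force: [0.4, 0.3, -2.3]
opening: 0.0111
```

```bash
python3 -c "
from h import *
plan([0.5621,-0.1745,0.25],-93.25)
from plant import ctrl
for n in ('scene','top'):
    s=ctrl.snapshot(n)['image']; cv2.imwrite(f'pics/m5b{n}.png',cv2.resize(s[:,:,::-1],(800,600),interpolation=cv2.INTER_CUBIC))
"
```

```text
clock 16.4 pos [0.4501 0.2771 0.2499] rpy [ 1.7995e+02 -1.0000e-02 -9.3380e+01] F [ 0.4  0.3 -2.3] q [ 53.   6. -16.  -0. -69. -56.] open 0.0111
tool shift cm [ 4.442e+01 -1.385e+01 -2.000e-02] max/5: 8.884970464768681 norm 46.5
roll rad -0.002
```

View pics/m5bscene.png

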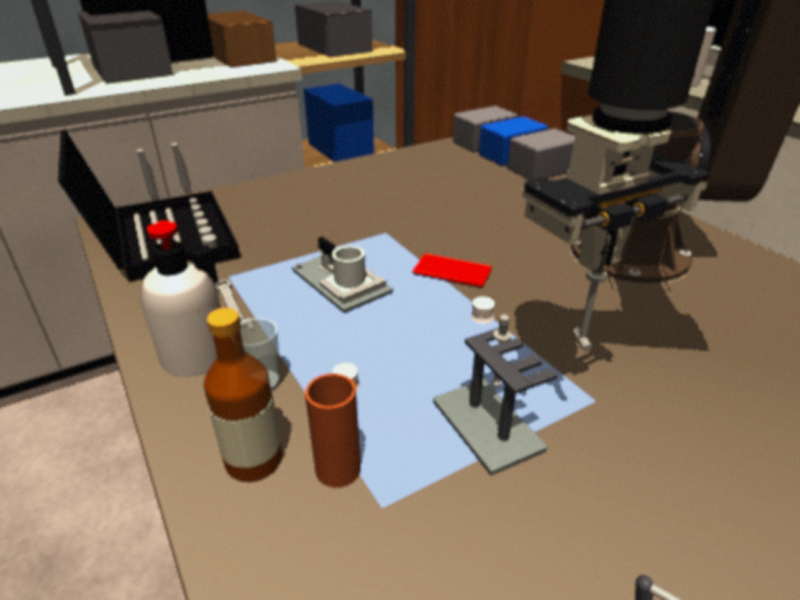

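View pics/m5btop.png

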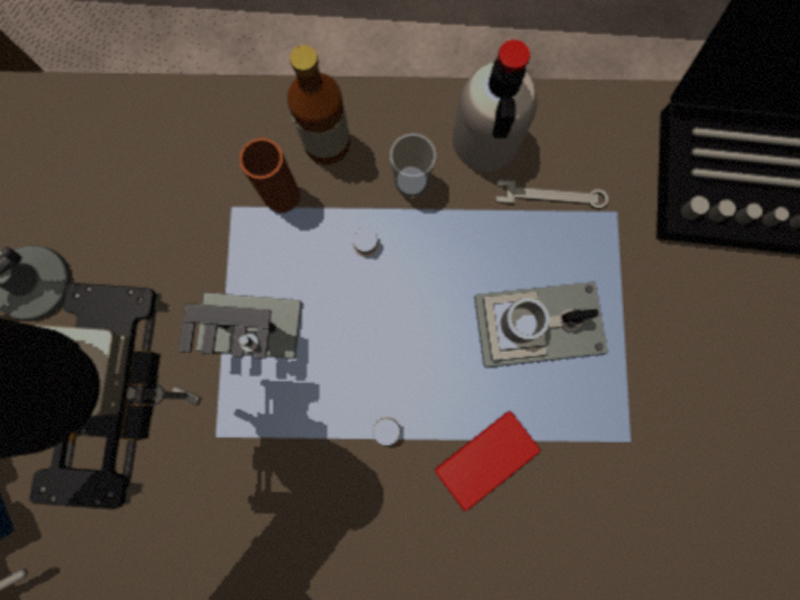

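```bash
python3 -c "
from h import *
for c in ('scene','top'):
  print(c,(proj(c,[[.4501,.2771,.25],[.4501,.2771,.1377]])*1.5625).round(1))
for c in ('scene','top'):
    s=cv2.imread(f'pics/m5b{c}.png'); u,v=(proj(c,[.4501,.2771,.15])[0]*1.5625).astype(int)
    s=s[v-60:v+60,max(0,u-60):u+60]; print(c,u,v)
    cv2.imwrite(f'pics/m5c{c}.png',cv2.resize(s,None,fx=5,fy=5,interpolation=cv2.INTER_CUBIC))
"
```

```text
scene [[598.3 263.9]
 [581.2 338.9]]
top [[144.5 393.9]
 [184.1 395. ]]
scene 582 331
top 180 394
```

View pics/m5cscene.png

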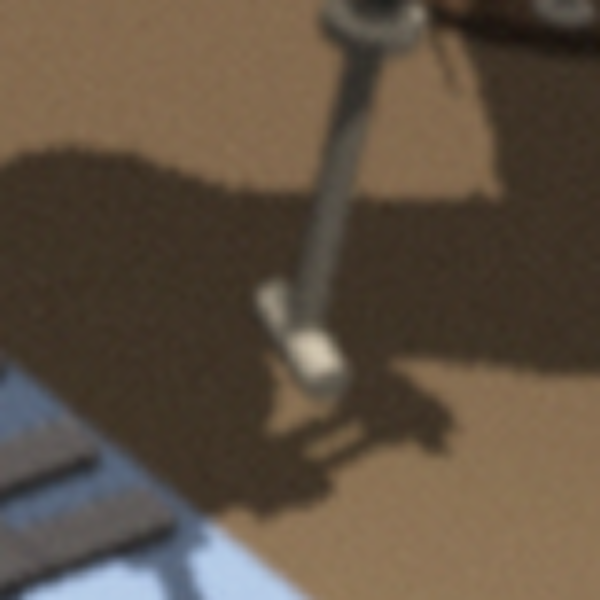

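View pics/m5ctop.png

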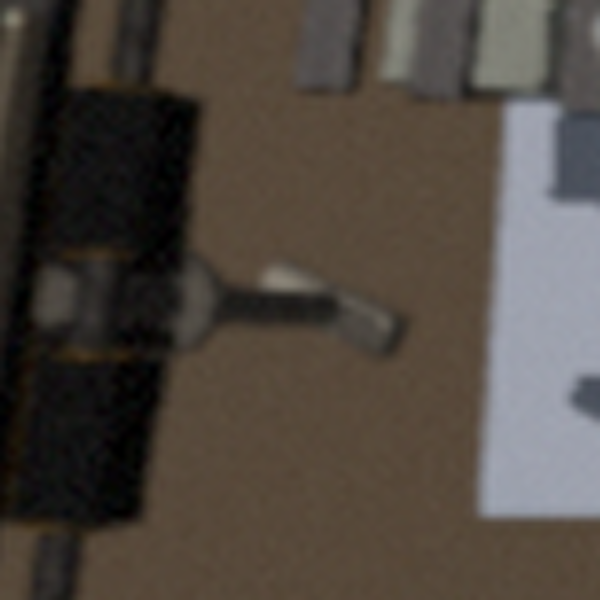

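jog_arm(commands=[{"x": 0.6,"y": -0.2,"z": 0,"roll": 0},{"x": 1.2,"y": -0.4,"z": 0,"roll": 0},{"x": 1.8,"y": -0.6,"z": 0,"roll": 0},{"x": 2.2,"y": -0.7,"z": 0,"roll": 0},{"x": 2.2,"y": -0.7,"z": 0,"roll": 0},{"x": 2.2,"y": -0.7,"z": 0,"roll": 0},{"x": 2.2,"y": -0.7,"z": 0,"roll": 0},{"x": 2.2,"y": -0.7,"z": 0,"roll": 0},{"x": 2.2,"y": -0.7,"z": 0,"roll": 0},{"x": 2.2,"y": -0.7,"z": 0,"roll": 0},{"x": 2.2,"y": -0.7,"z": 0,"roll": 0},{"x": 2.2,"y": -0.7,"z": 0,"roll": 0}])

```text
clock: 17.7
tool_pos: [0.5117, 0.0374, 0.2502]
orientation: [180.0, -0.0, -93.4]
force: [0.2, 0.1, -0.8]
opening: 0.0115
```

jog_arm(commands=[{"x": 2.2,"y": -0.7,"z": 0,"roll": 0},{"x": 2.2,"y": -0.7,"z": 0,"roll": 0},{"x": 2.2,"y": -0.7,"z": 0,"roll": 0},{"x": 2.2,"y": -0.7,"z": 0,"roll": 0},{"x": 2.2,"y": -0.7,"z": 0,"roll": 0},{"x": 2.2,"y": -0.7,"z": 0,"roll": 0},{"x": 2.2,"y": -0.7,"z": 0,"roll": 0},{"x": 2.2,"y": -0.7,"z": 0,"roll": 0},{"x": 2,"y": -0.7,"z": 0,"roll": 0},{"x": 1.4,"y": -0.4,"z": 0,"roll": 0},{"x": 0.6,"y": -0.2,"z": 0,"roll": 0},{"x": 0,"y": 0,"z": 0,"roll": 0}])

```text
clock: 18.9
tool_pos: [0.5677, -0.1812, 0.2502]
orientation: [180.0, -0.0, -93.5]
force: [0.2, 0.2, -1.2]
opening: 0.0114
```

```bash
python3 -c "
from h import *
plan([0.5621,-0.1745,0.22],-93.25)
from plant import ctrl
"
```

```text
clock 18.9 pos [ 0.5677 -0.1812  0.2502] rpy [179.96  -0.   -93.46] F [ 0.2  0.2 -1.2] q [  1.  12.  -8.  -0. -70.  -5.] open 0.0114
tool shift cm [-0.63  0.6   3.02] max/5: 0.6031507341358329 norm 3.1
roll rad -0.004
```

jog_arm(commands=[{"x": -0.3,"y": 0.3,"z": 0.8,"roll": 0},{"x": -0.3,"y": 0.3,"z": 0.9,"roll": 0},{"x": 0,"y": 0,"z": 0.8,"roll": 0},{"x": 0,"y": 0,"z": 0,"roll": 0},{"x": 0,"y": 0,"z": 0,"roll": 0}])

```text
clock: 19.4
tool_pos: [0.5623, -0.1737, 0.2254]
orientation: [180.0, -0.0, -93.3]
force: [0.7, 0.2, -1.3]
opening: 0.0113
```

```bash
python3 -c "
from h import *
plan([0.5621,-0.1745,0.22],-93.25)
from plant import ctrl
s=ctrl.snapshot('scene')['image']; cv2.imwrite('pics/d1s.png',cv2.convertScaleAbs(cv2.resize(s[125:205,180:260,::-1],None,fx=7.5,fy=7.5,interpolation=cv2.INTER_CUBIC),alpha=1.3))
s=ctrl.snapshot('top')['image']; cv2.imwrite('pics/d1t.png',cv2.convertScaleAbs(cv2.resize(s[165:245,295:400,::-1],None,fx=7.5,fy=7.5,interpolation=cv2.INTER_CUBIC),alpha=1.7))
"
```

```text
clock 19.4 pos [ 0.5623 -0.1737  0.2254] rpy [ 1.7998e+02 -1.0000e-02 -9.3340e+01] F [ 0.7  0.2 -1.3] q [  2.  13. -11.   0. -67.  -5.] open 0.0113
tool shift cm [0.08 0.02 0.54] max/5: 0.10781024799374314 norm 0.5
roll rad -0.002
```

View pics/d1s.png

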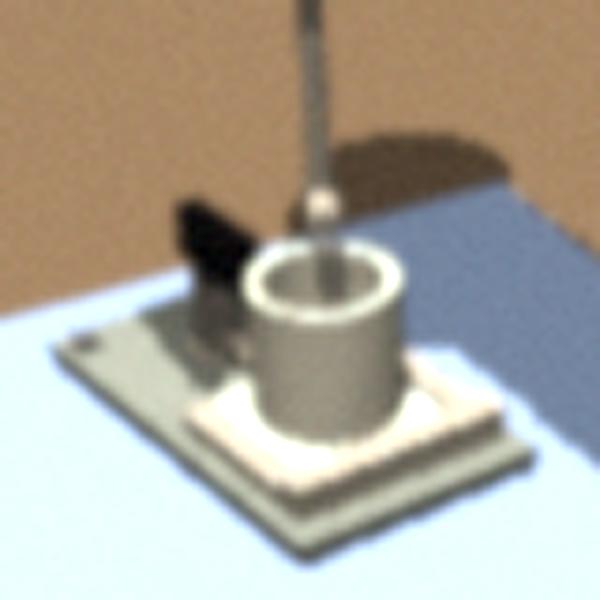

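View pics/d1t.png

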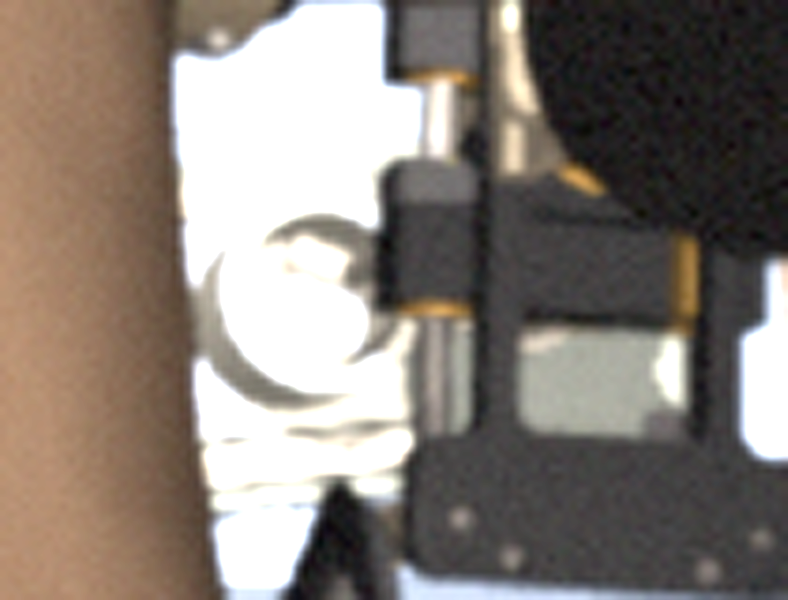

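```bash
python3 -c "
from h import *
CR['d1s']=('scene',7.5,180,125)
print('head proj',proj('scene',[[.5623,-.1737,.1133],[.5623+.0076,-.1737+.0163,.1133],[.5623,-.1737,.14]]))
print('head obs',px('d1s',322,203),'shank at',px('d1s',317,130), px('d1s',309,20))
print('rim proj',proj('scene',[.5612,-.1738,.08]),'obs',px('d1s',324.5,279))
a=proj('scene',[[.5623,-.1737,z] for z in (.12,.13,.14,.15,.16)]);print(a)
th=np.linspace(0,2*np.pi,60)
for r in (.5612,-.1738),(.5621,-.1747),(.5612,-.1768):
  e=proj('scene',np.c_[r[0]+.03*np.cos(th),r[1]+.03*np.sin(th),0*th+.08]); e=(e-[180,125]+.5)*7.5-.5
  print(r,e.min(0),e.max(0))
cv2.imwrite('pics/d1s2.png',cv2.resize(cv2.imread('pics/d1s.png')[0:340,180:430],None,fx=2.2,fy=1.7))
"
```

```text
head proj [[222.36277299 151.19810424]
 [222.55494758 154.24470546]
 [221.86936002 142.59780409]]
head obs ('scene', (222.5, 151.63333333333333)) shank at ('scene', (221.83333333333334, 141.9)) ('scene', (220.76666666666665, 127.23333333333333))
rim proj [[223.28633019 161.46274961]] obs ('scene', (222.83333333333334, 161.76666666666665))
[[222.24032817 149.06386315]
 [222.0558763  145.84882515]
 [221.86936002 142.59780409]
 [221.68074449 139.31019248]
 [221.48999405 135.98536909]]
(0.5612, -0.1738) [249.01507354 238.72054501] [406.61904309 316.51291762]
(0.5621, -0.1747) [245.85472809 238.3437558 ] [403.42588369 316.09698621]
(0.5612, -0.1768) [245.62204195 235.54882469] [402.91627371 313.02849145]
```

View pics/d1s2.png

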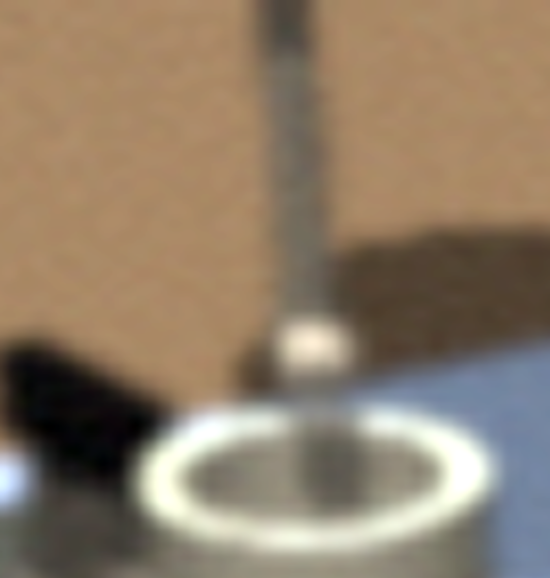

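```bash
python3 -c "
from h import *
obs={'scene':np.array([583,338.6])/1.5625,'top':np.array([187,395.6])/1.5625}
f=lambda p:np.concatenate([proj(c,p)[0]-obs[c] for c in obs])
s=least_squares(f,[.45,.277,.138]); print(s.x,f(s.x))
# collar m5: scene crop (375,22)->, top crop (200,300)
obs={'scene':np.array([522+375/5,271+25/5])/1.5625,'top':np.array([120+200/5,334+303/5])/1.5625}
s=least_squares(f,[.45,.277,.138]); print(s.x,f(s.x))
"
```

```text
[0.44785807 0.27540784 0.13594668] [-1.13003385  0.10621528 -0.76961103  0.76929915]
[0.44711676 0.27180615 0.22879948] [-2.3511817   0.28059288 -1.5161266   1.46607748]
```

jog_arm(commands=[{"x": 0,"y": 0,"z": 0.5,"roll": 0},{"x": 0,"y": 0,"z": 0.6,"roll": 0},{"x": 0,"y": 0,"z": 0.6,"roll": 0},{"x": 0,"y": 0,"z": 0.5,"roll": 0},{"x": 0,"y": 0,"z": 0,"roll": 0}])

```text
clock: 20.0
tool_pos: [0.5618, -0.174, 0.2024]
orientation: [179.9, 0.0, -93.4]
force: [-0.6, 0.1, -2.3]
opening: 0.0118
```

```bash
python3 -c "
from h import *
plan([0.562,-0.173,0.22],-93.25)
from plant import ctrl
s=ctrl.snapshot('scene')['image']; cv2.imwrite('pics/d2s.png',cv2.convertScaleAbs(cv2.resize(s[125:190,190:260,::-1],None,fx=9,fy=9,interpolation=cv2.INTER_CUBIC),alpha=1.2))
s=ctrl.snapshot('top')['image']; cv2.imwrite('pics/d2t.png',cv2.resize(s[165:245,295:400,::-1],None,fx=7.5,fy=7.5,interpolation=cv2.INTER_CUBIC))
"
```

```text
clock 20.0 pos [ 0.5618 -0.174   0.2024] rpy [179.9    0.   -93.39] F [-0.6  0.1 -2.3] q [  2.  13. -13.  -0. -64.  -5.] open 0.0118
tool shift cm [-0.1  -0.01 -1.76] max/5: 0.35209679791359555 norm 1.8
roll rad -0.002
```

View pics/d2s.png

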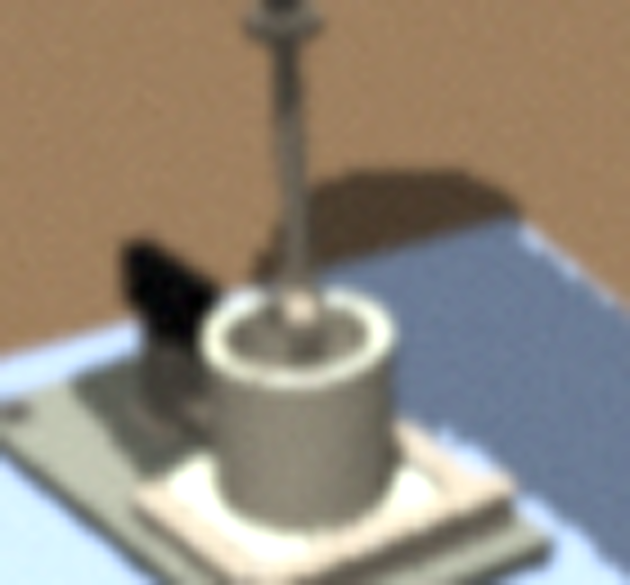

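View pics/d2t.png

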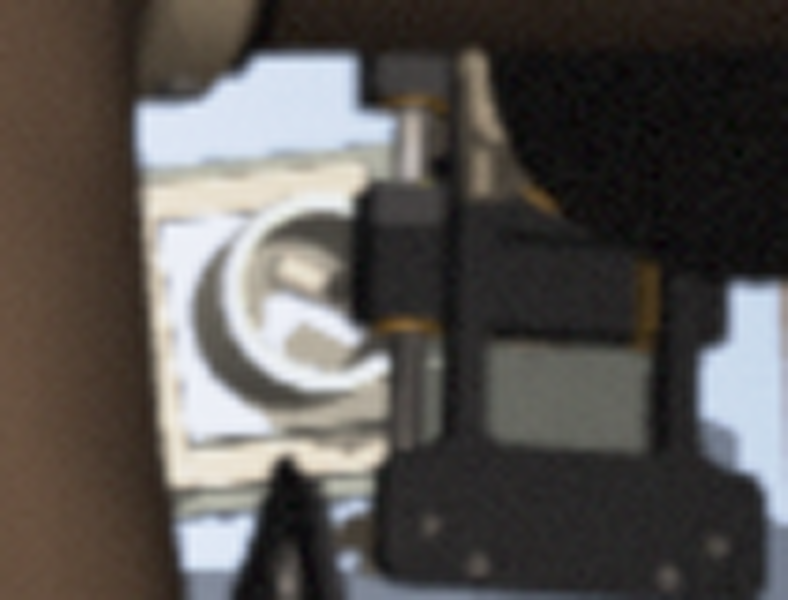

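```bash
python3 -c "
from h import *
g=lambda c,P,f,a,b:((proj(c,P)-[a,b]+.5)*f-.5).round(0).tolist()
x,y=.5618,-.174
for dx,dy in ((0,0),):
  P=[[.5612,-.1738,.08],[x,y,.090],[x+.0076,y+.0163,.096],[x+.0076,y+.0163,.084],[x,y,.096]]
  print('top',g('top',P,7.5,295,165)); print('scene',g('scene',P,9,190,125))
"
```

```text
top [[320.0, 297.0], [328.0, 290.0], [276.0, 260.0], [267.0, 266.0], [333.0, 286.0]]
scene [[304.0, 332.0], [300.0, 305.0], [301.0, 316.0], [303.0, 349.0], [299.0, 288.0]]
```

jog_arm(commands=[{"x": 0,"y": 0,"z": 0.4,"roll": 0},{"x": 0,"y": 0,"z": 0.4,"roll": 0},{"x": 0,"y": 0,"z": 0.4,"roll": 0},{"x": 0,"y": 0,"z": 0.4,"roll": 0},{"x": 0,"y": 0,"z": 0,"roll": 0}])

```text
clock: 20.6
tool_pos: [0.5619, -0.1739, 0.1867]
orientation: [179.9, 0.0, -93.4]
force: [0.3, 0.3, -1.4]
opening: 0.0114
```

jog_arm(commands=[{"x": 0,"y": 0,"z": 0.4,"roll": 0},{"x": 0,"y": 0,"z": 0.4,"roll": 0},{"x": 0,"y": 0,"z": 0.4,"roll": 0},{"x": 0,"y": 0,"z": 0.4,"roll": 0},{"x": 0,"y": 0,"z": 0.4,"roll": 0},{"x": 0,"y": 0,"z": 0.4,"roll": 0},{"x": 0,"y": 0,"z": 0,"roll": 0}])

```text
clock: 21.3
tool_pos: [0.562, -0.174, 0.1628]
orientation: [179.9, 0.0, -93.4]
force: [-0.4, 0.3, -2.6]
opening: 0.0113
```

jog_arm(commands=[{"x": 0,"y": 0,"z": 0.3,"roll": 0},{"x": 0,"y": 0,"z": 0,"roll": 0},{"x": 0,"y": 0,"z": 0,"roll": 0},{"x": 0,"y": 0,"z": 0,"roll": 0},{"x": 0,"y": 0,"z": 0,"roll": 0},{"x": 0,"y": 0,"z": 0,"roll": 0},{"x": 0,"y": 0,"z": 0,"roll": 0},{"x": 0,"y": 0,"z": 0,"roll": 0},{"x": 0,"y": 0,"z": 0,"roll": 0},{"x": 0,"y": 0,"z": 0,"roll": 0},{"x": 0,"y": 0,"z": 0,"roll": 0}])

```text
clock: 22.4
tool_pos: [0.5624, -0.174, 0.1606]
orientation: [-180.0, 0.0, -93.4]
force: [0.0, 1.2, -1.1]
opening: 0.0114
```

```bash
python3 -c "
from h import *
plan([0.562,-0.173,0.25],-93.25)
from plant import ctrl
s=ctrl.snapshot('scene')['image']; cv2.imwrite('pics/d3s.png',cv2.convertScaleAbs(cv2.resize(s[125:190,190:260,::-1],None,fx=9,fy=9,interpolation=cv2.INTER_CUBIC),alpha=1.2))
"
```

```text
clock 22.4 pos [ 0.5624 -0.174   0.1606] rpy [-180.      0.    -93.38] F [ 0.   1.2 -1.1] q [  2.  15. -16.  -0. -59.  -5.] open 0.0114
tool shift cm [-0.1   0.04 -8.94] max/5: 1.7886835936407834 norm 8.9
roll rad -0.002
```

View pics/d3s.png

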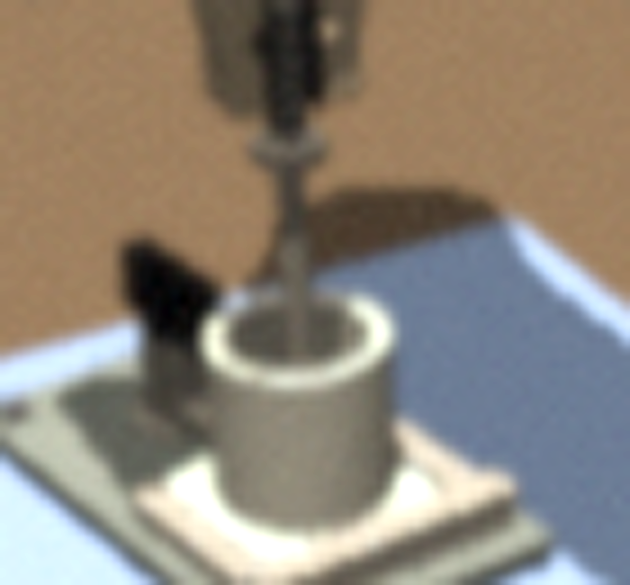

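jog_arm(commands=[{"x": 0,"y": 0,"z": -0.4,"roll": 0},{"x": 0,"y": 0,"z": -0.6,"roll": 0},{"x": 0,"y": 0,"z": -0.8,"roll": 0},{"x": 0,"y": 0,"z": -0.8,"roll": 0},{"x": 0,"y": 0,"z": -0.8,"roll": 0},{"x": 0,"y": 0,"z": -1,"roll": 0},{"x": 0,"y": 0,"z": -1,"roll": 0},{"x": 0,"y": 0,"z": -1,"roll": 0},{"x": 0,"y": 0,"z": -1,"roll": 0},{"x": 0,"y": 0,"z": -1,"roll": 0},{"x": 0,"y": 0,"z": -0.6,"roll": 0},{"x": 0,"y": 0,"z": 0,"roll": 0}])

```text
clock: 23.65
tool_pos: [0.5628, -0.1741, 0.2517]
orientation: [-179.9, -0.0, -93.4]
force: [0.1, 0.5, -1.1]
opening: 0.0112
```

```bash
python3 -c "
from h import *
plan([0.4501,0.2771,0.25],-93.38)
"
```

```text
clock 23.65 pos [ 0.5628 -0.1741  0.2517] rpy [-179.91   -0.    -93.38] F [ 0.1  0.5 -1.1] q [  2.  12.  -8.   0. -70.  -5.] open 0.0112
tool shift cm [-44.38  13.91   0.14] max/5: 8.87503728210157 norm 46.5
roll rad 0.0
```

jog_arm(commands=[{"x": -0.6,"y": 0.2,"z": 0,"roll": 0},{"x": -1.2,"y": 0.4,"z": 0,"roll": 0},{"x": -1.8,"y": 0.5,"z": 0,"roll": 0},{"x": -2.2,"y": 0.7,"z": 0,"roll": 0},{"x": -2.2,"y": 0.7,"z": 0,"roll": 0},{"x": -2.2,"y": 0.7,"z": 0,"roll": 0},{"x": -2.2,"y": 0.7,"z": 0,"roll": 0},{"x": -2.2,"y": 0.7,"z": 0,"roll": 0},{"x": -2.2,"y": 0.7,"z": 0,"roll": 0},{"x": -2.2,"y": 0.7,"z": 0,"roll": 0},{"x": -2.2,"y": 0.7,"z": 0,"roll": 0},{"x": -2.2,"y": 0.7,"z": 0,"roll": 0}])

```text
clock: 24.85
tool_pos: [0.5011, 0.0654, 0.2502]
orientation: [180.0, -0.0, -93.4]
force: [-0.5, -0.7, -1.4]
opening: 0.0114
```

jog_arm(commands=[{"x": -2.2,"y": 0.7,"z": 0,"roll": 0},{"x": -2.2,"y": 0.7,"z": 0,"roll": 0},{"x": -2.2,"y": 0.7,"z": 0,"roll": 0},{"x": -2.2,"y": 0.7,"z": 0,"roll": 0},{"x": -2.2,"y": 0.7,"z": 0,"roll": 0},{"x": -2.2,"y": 0.7,"z": 0,"roll": 0},{"x": -2.2,"y": 0.7,"z": 0,"roll": 0},{"x": -2.2,"y": 0.7,"z": 0,"roll": 0},{"x": -1.8,"y": 0.5,"z": 0,"roll": 0},{"x": -1.1,"y": 0.3,"z": 0,"roll": 0},{"x": -0.5,"y": 0.1,"z": 0,"roll": 0},{"x": 0,"y": 0,"z": 0,"roll": 0}])

```text
clock: 26.05
tool_pos: [0.4494, 0.2777, 0.2503]
orientation: [180.0, -0.0, -93.3]
force: [0.5, -0.6, -1.3]
opening: 0.0113
```

```bash
python3 -c "
from h import *
plan([0.4501,0.2771,0.151],-93.38)
"
```

```text
clock 26.05 pos [0.4494 0.2777 0.2503] rpy [ 1.7998e+02 -2.0000e-02 -9.3330e+01] F [ 0.5 -0.6 -1.3] q [ 53.   6. -16.  -0. -69. -56.] open 0.0113
tool shift cm [ 0.05 -0.08  9.93] max/5: 1.9859969408117284 norm 9.9
roll rad 0.001
```

Descend to the lifted height (TCP 0.151), settle, check, then slide into the slot.

jog_arm(commands=[{"x": 0,"y": 0,"z": 1,"roll": 0},{"x": 0,"y": 0,"z": 2,"roll": 0},{"x": 0,"y": 0,"z": 2,"roll": 0},{"x": 0,"y": 0,"z": 2,"roll": 0},{"x": 0,"y": 0,"z": 2,"roll": 0},{"x": 0,"y": 0,"z": 0.8,"roll": 0},{"x": 0,"y": 0,"z": 0,"roll": 0},{"x": 0,"y": 0,"z": 0,"roll": 0}])

```text
clock: 26.85
tool_pos: [0.4503, 0.2773, 0.1531]
orientation: [-180.0, 0.0, -93.4]
force: [0.4, 0.2, -0.9]
opening: 0.0119
```

```bash
python3 -c "
from h import *
plan([0.5306,0.2726,0.1515],-93.38)
from plant import ctrl
s=ctrl.snapshot('scene')['image']; cv2.imwrite('pics/e1s.png',cv2.resize(s[180:290,290:410,::-1],None,fx=5.4,fy=5.4,interpolation=cv2.INTER_CUBIC))
"
```

```text
clock 26.85 pos [0.4503 0.2773 0.1531] rpy [-1.7996e+02  1.0000e-02 -9.3390e+01] F [ 0.4  0.2 -0.9] q [ 53.  10. -24.   0. -56. -56.] open 0.0119
tool shift cm [-0.   -8.05  0.17] max/5: 1.6096892965573677 norm 8.1
roll rad -0.0
```

View pics/e1s.png

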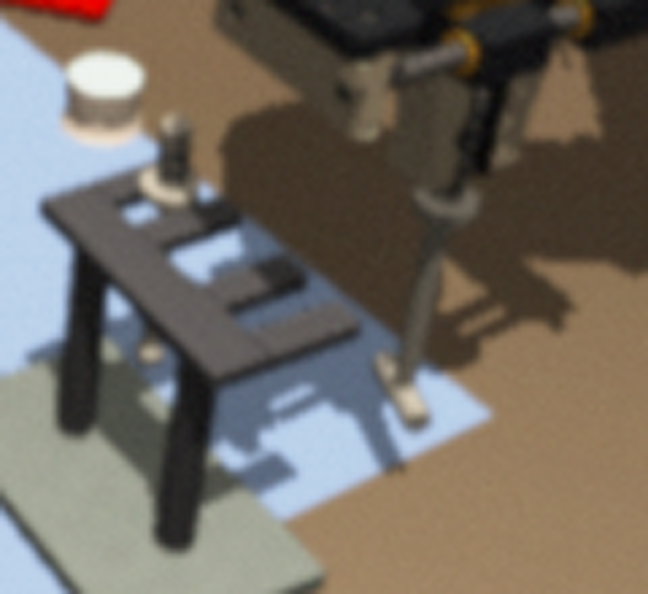

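jog_arm(commands=[{"x": 0,"y": -0.7,"z": 0,"roll": 0},{"x": 0,"y": -1.2,"z": 0,"roll": 0},{"x": 0,"y": -1.2,"z": 0,"roll": 0},{"x": 0,"y": -1.2,"z": 0,"roll": 0},{"x": 0,"y": -1.2,"z": 0,"roll": 0},{"x": 0,"y": -1.2,"z": 0,"roll": 0},{"x": 0,"y": -0.8,"z": 0,"roll": 0},{"x": 0,"y": -0.5,"z": 0,"roll": 0},{"x": 0,"y": 0,"z": 0,"roll": 0},{"x": 0,"y": 0,"z": 0,"roll": 0}])

```text
clock: 27.9
tool_pos: [0.5294, 0.2726, 0.1524]
orientation: [180.0, -0.0, -93.4]
force: [-0.4, 0.3, -1.2]
opening: 0.0114
```

```bash
python3 -c "
from h import *
plan([0.5306,0.2726,0.1385],-93.38)
from plant import ctrl
s=ctrl.snapshot('scene')['image']; cv2.imwrite('pics/e2s.png',cv2.resize(s[180:290,270:390,::-1],None,fx=5.4,fy=5.4,interpolation=cv2.INTER_CUBIC))
"
```

```text
clock 27.9 pos [0.5294 0.2726 0.1524] rpy [ 1.7998e+02 -1.0000e-02 -9.3390e+01] F [-0.4  0.3 -1.2] q [ 46.  16. -15.  -0. -58. -49.] open 0.0114
tool shift cm [-0.01 -0.12  1.39] max/5: 0.27828556519161773 norm 1.4
roll rad -0.0
```

View pics/e2s.png

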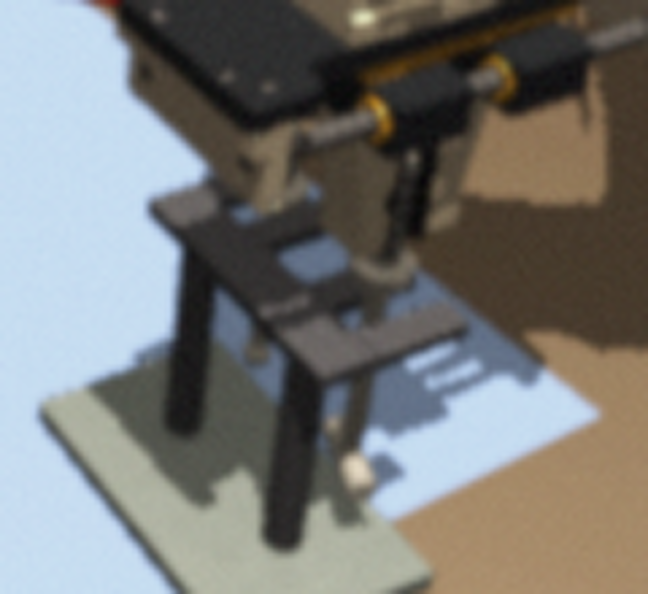

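The shank is back inside the left slot with the collar about 14 mm above the rack. Lowering gently.

jog_arm(commands=[{"x": 0,"y": -0.1,"z": 0.4,"roll": 0},{"x": 0,"y": 0,"z": 0.4,"roll": 0},{"x": 0,"y": 0,"z": 0.3,"roll": 0},{"x": 0,"y": 0,"z": 0.2,"roll": 0},{"x": 0,"y": 0,"z": 0,"roll": 0},{"x": 0,"y": 0,"z": 0,"roll": 0}])

```text
clock: 28.55
tool_pos: [0.5307, 0.2726, 0.1396]
orientation: [-180.0, -0.0, -93.4]
force: [0.8, 0.4, -0.7]
opening: 0.0114
```

jog_arm(commands=[{"x": 0,"y": 0,"z": 0.1,"roll": 0},{"x": 0,"y": 0,"z": 0,"roll": 0},{"x": 0,"y": 0,"z": 0,"roll": 0}])

```text
clock: 28.85
tool_pos: [0.5307, 0.2726, 0.1386]
orientation: [-180.0, 0.0, -93.4]
force: [0.5, -0.4, -1.4]
opening: 0.0116
```

jog_arm(commands=[{"x": 0,"y": 0,"z": 0.1,"roll": 0},{"x": 0,"y": 0,"z": 0,"roll": 0},{"x": 0,"y": 0,"z": 0,"roll": 0}])

```text
clock: 29.15
tool_pos: [0.5308, 0.2727, 0.1383]
orientation: [-180.0, 0.0, -93.4]
force: [-1.8, -1.2, 5.3]
opening: 0.0108
```

Contact with the rack (Fz about +5 N). I'll release.

jog_arm(commands=[{"x": 0,"y": 0,"z": 0,"roll": 0},{"x": 0,"y": 0,"z": 0,"roll": 0},{"x": 0,"y": 0,"z": 0,"roll": 0},{"x": 0,"y": 0,"z": 0,"roll": 0},{"x": 0,"y": 0,"z": 0,"roll": 0}], gripper=3.2)

```text
clock: 29.65
tool_pos: [0.5306, 0.2726, 0.1374]
orientation: [180.0, -0.0, -93.4]
force: [0.2, 0.6, 0.9]
opening: 0.0319
```

jog_arm(commands=[{"x": 0,"y": 0,"z": -1,"roll": 0},{"x": 0,"y": 0,"z": -2,"roll": 0},{"x": 0,"y": 0,"z": -2,"roll": 0},{"x": 0,"y": 0,"z": -3,"roll": 0},{"x": 0,"y": 0,"z": -4,"roll": 0},{"x": 0,"y": 3,"z": -3,"roll": 0},{"x": 0,"y": 3,"z": 0,"roll": 0},{"x": 0,"y": 2,"z": 0,"roll": 0},{"x": 0,"y": 0,"z": 0,"roll": 0},{"x": 0,"y": 0,"z": 0,"roll": 0}])

```text
clock: 30.65
tool_pos: [0.4508, 0.2775, 0.2887]
orientation: [-179.9, 0.1, -93.3]
force: [1.1, 0.3, -0.6]
opening: 0.0321
```

```bash
python3 -c "
from h import *
plan([0.5306,0.2726,0.1385],-93.38)
from plant import ctrl
s=ctrl.snapshot('scene')['image']; cv2.imwrite('pics/f1.png',cv2.resize(s[:,:,::-1],(800,600),interpolation=cv2.INTER_CUBIC))
cv2.imwrite('pics/f1z.png',cv2.convertScaleAbs(cv2.resize(s[195:305,270:360,::-1],None,fx=5.4,fy=5.4,interpolation=cv2.INTER_CUBIC),alpha=1.3))
s=ctrl.snapshot('top')['image']; cv2.imwrite('pics/f2.png',cv2.resize(s[:,:,::-1],(800,600),interpolation=cv2.INTER_CUBIC))
"
```

```text
clock 30.65 pos [0.4508 0.2775 0.2887] rpy [-1.7993e+02  7.0000e-02 -9.3320e+01] F [ 1.1  0.3 -0.6] q [ 53.   5. -12.   0. -73. -56.] open 0.0321
tool shift cm [ 0.05 -7.98 15.03] max/5: 3.0054272609085677 norm 17.0
roll rad 0.001
```

View pics/f1.png

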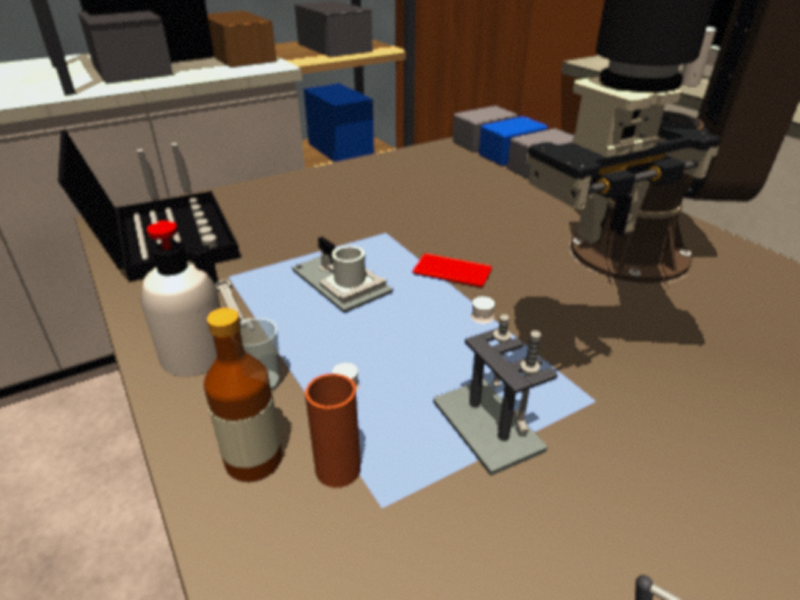

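View pics/f1z.png

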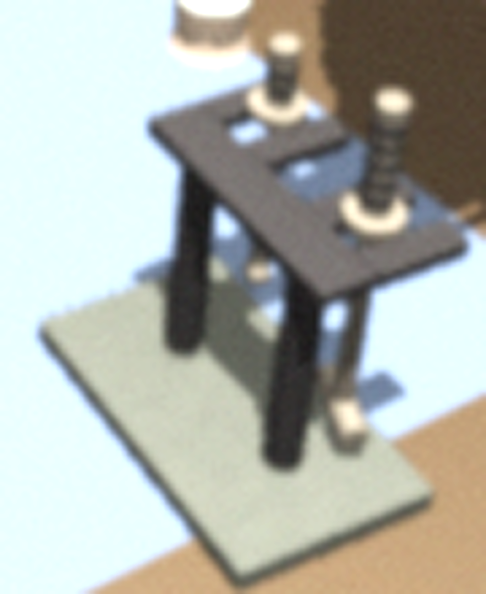

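View pics/f2.png

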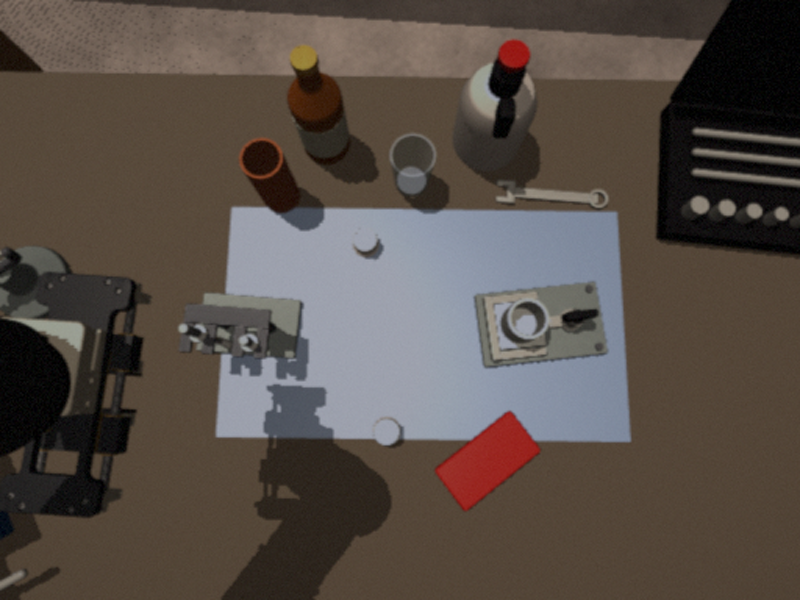

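The T gauge hangs upright in its own slot (handle top at crop (393, 100), compared with (397, 98) at the start). The cylinder sits at the stop with the knob turned over, everything else is in place, and the gripper is clear.

```bash
python3 -c "
from plant import ctrl
print(ctrl.close_job())"
```

```text
the job is handed in; nothing more can be done
None
```

The job is done and handed in at about 31 s of the 62 s allowed; no verdict was reported.

- **Clamp:** I turned the knob about 90° clockwise by its bar. The cylinder moved about 5.5 mm, and the top picture shows its foot against the stop.
- **First grasp of the knob:** My first grip closed on the stem (22.9 mm instead of 12 mm). I opened, went 7 mm higher and gripped the bar itself.
- **Dip:** The T-headed gauge came out of the left slot and was held for about 1 s in the bore. By my reckoning its tip was about 14 mm above the floor and within roughly 2 mm of centre. The wrist readings showed only small forces, so I saw no sign of knocking.
- **Return:** I lowered the gauge in the same slot until the wrist read about 5 N, then released it. The last pictures show it upright, within about 1 px of where it hung at first.
- **Last checks:** The final pictures show the knob still turned over, the cylinder at the stop, the ball gauge and the other things unmoved, and the gripper clear. I judged the hanging gauge by eye and did not measure its tilt or speed.
- **Disagreement:** The two cameras and the arm differed by about 2 mm in position. I took the knob position found by gripping as the reference for the bore centre.

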